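# Shim a culture-dish platform level with a wedge, then stack a dish on it

### The job

Level the dish platform: lay the orange wedge in the blue guide and slide it thin end first under the platform's feet until the black pointer stands level with the red mark, then let go of the wedge so that it alone carries the platform. After that, stack the loose dish squarely on the dish that already stands on the platform. Leave the beaker, the spray bottle and the slide box where they are.

Things in the scene. Friction and masses are not known exactly. Their poses are not given: they have to be found in the camera images.
- station: Fixed base of the platform, turned differently each time; lengths in mm. Origin on the table right below the midpoint of the platform's two feet; x level along the way the wedge goes in, y across, z up. Hinge at x +150 with side posts 50 high at y +-66; white scale post 62 high at x -16, y +79. Grey sole plate with blue rails (the guide, see mouth) lies along x at y 0.
- mouth (a point): Point on the table below the mouth of the guide: station x -66, y 0. Fixed sole plate 66 wide, station x -150 to +85; its top is 5 to 9 mm above the table, different each time and not measured: feel for it. Two rails on it, 20 high, from x -66 to -14, leave a 46 wide channel. Wedge home: thick end at x -65 to -40, between the rails, no room for fingers at its sides, so push it from behind.
- platform: Aluminium plate 156 x 120 x 10, 0.5 to 1 kg, free to swing up on a hinge. Origin on the hinge axis, 36 above the table, mid thickness; the plate reaches to x -158. Two domed feet at x -150, y +-10, lowest points 11 below the origin's plane. Starts on a stop, tilted 0.067 rad: feet 15 above the table; level: feet 25, plate top 41 above it. Sinks back unless held up.
- pointer (a point): Tip of the black pointer on the side of the platform's free end, beside the white scale post. It starts 10 below the mark and rises about 1 for every 4.3 that the wedge advances once the wedge touches the feet.
- mark (a point): Edge, next to the pointer, of the red line on the white scale post, 36 above the table. Fixed. The platform is level when pointer and mark are at the same height.
- wedge: Loose orange plastic wedge (sizes in mm), 120 long, 36 wide, 90 g, lying on its flat underside. Origin at the centre of the underside; x points to the thin end. Thick end at x -60, 30 high, upright face; thin end at x +60, 2 high; top slopes evenly. Sides upright and parallel. Alone it slides with under 1 N, under the feet with several N; left there it stays put by friction.
- dish_low: Closed round culture dish with amber content, 60 diameter, 16 high, 50 g, lying loose on the platform (at its middle, tilted with it at first). Origin at the centre of its underside, z up through its flat lid.
- dish_top: Same dish with dark red content, lying on the table at first; to be stacked on the other. 60 diameter, 16 high, 50 g, origin at the centre of its underside.
- beaker: Glass beaker, 68 diameter, 90 high, bystander, origin at the centre of its underside.
- spray: White and green spray bottle, 39 diameter, 117 high, bystander, origin at the centre of its underside.
- slide_box: Blue box of microscope slides, 56 x 82 x 30 high, bystander, origin at the centre of its underside.
Mind the look-alikes: they are no part of the job. Leave any turquoise look-alike of the dish_top alone.

How it is judged:
By the outcome, as a careful person would: the job done as asked, in the order asked, and still so for the second after the job is handed in, with the robot touching nothing.
It also fails if it takes over 72 s, if anything falls off the work surface, if the arm or the gripper's body presses on something with over 40 N, if the wrist force passes 120 N, or if a joint passes its speed limit or range.

### The arm

A 6-joint arm with a two-finger parallel gripper is mounted at the origin on the work surface. World frame = base frame: x ahead of the robot, y to its left, z up, the work surface at z = 0. Lengths are in m, angles in rad, forces in N, time in s.
With the tool pointing down it reaches from about 0.275 to 0.825 m from the base axis. Payload 4.9 kg.
Tool frame: the origin (TCP) lies at the very end of the fingers, on their centre line; the grasp point (between the pads) lies 19 mm behind it (bot.hold_point_z is the distance from the TCP to the grasp point, in m); z points along the fingers, y is the direction in which the jaws open and shut (so a half turn about z gives the same grasp; the last joint's range is limited). The gripper opens to 85 mm and grips with 20 to 120 N. Pads are 22 mm wide; open, the fingers measure 114 mm over their backs; the gripper's body (76 mm by 85 mm) begins 54 mm behind the grasp point. The pads swing forward as they close: fully open they stand 13 mm farther back than shut.
Start: joints at [-1.451, 0.326, -0.193, 1.052, 0, 1.437], TCP at [0.138, -0.532, 0.231] pointing down, gripper open.
Joint ranges: [-2.65, 2.65], [-0.97, 1.79], [-1.3, 1.35], [-1.93, 2.1], [-1.47, 1.37], [-3.14, 3.14]. Speed limits (rad/s): [2.57, 2.57, 3.14, 3.14, 3.14, 3.14].

### API

Orientations are given as a unit quaternion [w, x, y, z].
In Python, from cell import bot gives the robot as it stands.
- The arm moves only by the tool drive_tool, never from a script. Its argument "deltas" is a list of rows, each an object of numbers: "x", "y", "z": the shift along the tool's x, y, z in mm; "wx", "wy", "wz": the turn, a rotation vector about the tool's x, y, z in rad. In form: [{"x": .., "y": .., "z": .., "wx": .., "wy": .., "wz": ..}, ...]. A call has 1 to 8 rows; each row is the pose to reach, as a shift and turn from the pose commanded when the call began, along the tool's axes at that moment; what a row does not reach only later rows make up. A row lasts 1/12 s, in which the tool goes at most 41.7 mm and 7.16 degrees, less where a joint would pass 70% of its speed; a pose out of reach is approached as far as the arm can. A call with a gripper value outside its range is refused whole. "hand" is the opening, from 0 (shut) to 1 (fully open), set as the call begins (left out, the last holds). The fingers move at their own pace and stop on an object; "newtons" is the grip in N (left out, the last holds). Time passes only in rows, so rows that repeat a pose let the fingers close. It gives the time, the measured TCP pose, the force and the opening at its end, in the units of the state.
- bot.get_obs(): the state, without advancing time (a new reading comes with each control period).
- bot.capture(name): name is "scene" or "top" or "wrist"; returns (picture, depth): 420x560x3 uint8, red, green, blue; 420x560 float32, m along the optical axis (not along the pixel's ray), 0 where there is no reading.
- bot.get_calibration(name): a dict with "K" (3x3 intrinsics, pixels), "rvec" (rotation vector, rad) and "tvec" (3), from world to camera coordinates, as OpenCV has them; the wrist camera has in their place "tool_from_camera" (4x4, takes a point from camera to tool coordinates, whose origin is the TCP and whose axes are the flange's). Camera axes: x right, y down, z forward; pixel columns grow to the right and rows downward; lengths in m; the calibration is good to about 2 mm. A picture is of the moment at which its call begins: read the wrist's pose just before it. get_calibration takes no time and is no camera call.
- bot.job_done(): hands the job in, once; it reports no verdict.
The state is a dict: "time": time; "joint_pos": joint angles; "joint_velocities": joint speeds; "tau": joint torques, N m; "position": TCP position; "tcp_rot": TCP orientation; "contact_force": force on the tool from outside, world axes, zero at the start; "torque": the same for the moment, N m; "grip_width": finger opening in m.
Only numpy, scipy, OpenCV 4.12 (cv2) and the standard library are available. Lean on these libraries where they do the work, as an engineer would, in place of code of your own. Each camera call takes 0.05 s, during which the arm holds its last target.

## Working session

There is one attempt and no reset: what is moved stays moved. The work goes in short steps, Python scripts to look and compute and a tool call to move; the robot and the scene stay as the last step left them, time stands still between calls to the robot, and variables do not carry over. Pictures are saved under pics/ and viewed, and the job is handed in when it is done.

Besides the shell and the picture viewer there is one more tool, called after "Call:" as a command line: name --argument value ..., lists and objects as JSON in quotes. drive_tool: Moves the arm, as the interface text tells. Its arguments: {"type":"object","properties":{"deltas":{"type":"array","items":{"type":"object","properties":{"x":{"type":"number"},"y":{"type":"number"},"z":{"type":"number"},"wx":{"type":"number"},"wy":{"type":"number"},"wz":{"type":"number"}}}},"hand":{"type":"number"},"newtons":{"type":"number"}},"required":["deltas"]}

```bash
ls; mkdir -p pics
python3 - <<'E'
from cell import bot
import cv2,numpy as np
o=bot.get_obs()
for k in o: print(k,np.round(o[k],4))
print(bot.hold_point_z)
for n in ("scene","top"):
    p,d=bot.capture(n); cv2.imwrite(f"pics/{n}0.png",p[:,:,::-1]); np.savez(f"{n}0.npz",p=p,d=d)
for n in ("scene","top","wrist"): print(n,bot.get_calibration(n))
E
```

```text
pics
time 0.0
joint_pos [-1.4512  0.3269 -0.1936  1.052   0.      1.4366]
joint_velocities [-0.0001  0.0008  0.0006 -0.0007 -0.0011  0.0008]
tau [-4.00000e-04 -4.43396e+01  2.62442e+01  1.55000e-02 -1.00000e-04
 -0.00000e+00]
position [ 0.138  -0.5318  0.2305]
tcp_rot [-9.000e-04  9.920e-01  1.266e-01  0.000e+00]
contact_force [-0.5025 -0.7031  0.2412]
torque [ 0.0292 -0.0159  0.0483]
grip_width 0.0854
0.0187
scene {'K': array([[502.626972  ,   0.        , 277.27958274],
       [  0.        , 502.626972  , 205.43861872],
       [  0.        ,   0.        ,   1.        ]]), 'rvec': array([ 2.27687467,  0.70044436, -0.30342099]), 'tvec': array([-0.44534313, -0.24133705,  1.48819966])}
top {'K': array([[456.686833  ,   0.        , 277.5768484 ],
       [  0.        , 456.686833  , 210.32436236],
       [  0.        ,   0.        ,   1.        ]]), 'rvec': array([ 2.14409697, -2.15578343,  0.13652984]), 'tvec': array([-0.04798628,  0.58078115,  1.0279027 ])}
wrist {'K': array([[373.8904618 ,   0.        , 284.77770409],
       [  0.        , 373.8904618 , 203.87251854],
       [  0.        ,   0.        ,   1.        ]]), 'tool_from_camera': array([[-8.10603645e-04, -9.64117784e-01, -2.65473616e-01,
         6.70000605e-02],
       [ 9.99999670e-01, -7.68178471e-04, -2.63637696e-04,
        -1.28253259e-04],
       [ 5.02466740e-05, -2.65473743e-01,  9.64118089e-01,
        -1.43141942e-01],
       [ 0.00000000e+00,  0.00000000e+00,  0.00000000e+00,
         1.00000000e+00]])}
```

View pics/scene0.png

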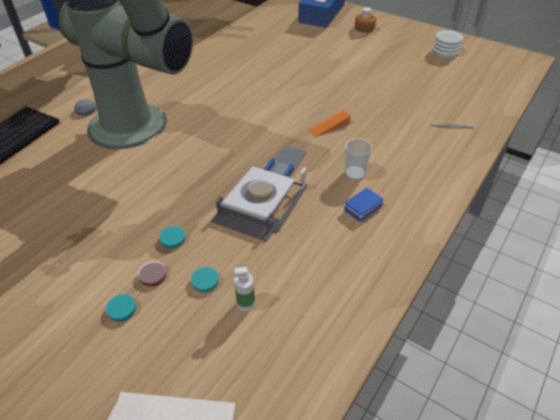

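View pics/top0.png

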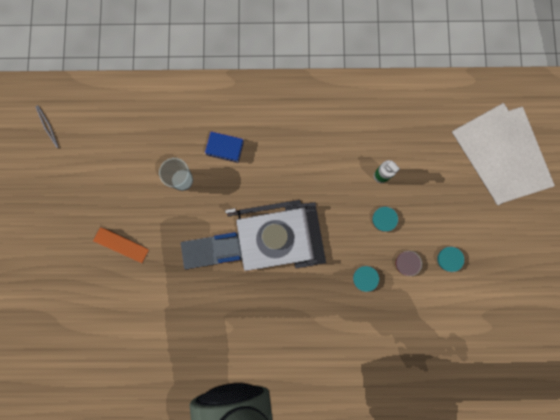

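The top view shows the wedge at about (121,245), the guide at (212,250), the platform at (275,240) and the red dish at (409,264) among three turquoise ones. The beaker, slide box and spray bottle are above them. Next I'll measure positions.

```bash
cat > h.py <<'E'
import numpy as np,cv2
from scipy.spatial.transform import Rotation as R
from cell import bot
def cam(n,obs=None):
    c=bot.get_calibration(n)
    if n=="wrist":
        T=np.eye(4); q=obs["tcp_rot"]; T[:3,:3]=R.from_quat([q[1],q[2],q[3],q[0]]).as_matrix(); T[:3,3]=obs["position"]
        W=T@c["tool_from_camera"]; return c["K"],W[:3,:3],W[:3,3]
    r=cv2.Rodrigues(c["rvec"])[0]; return c["K"],r.T,-r.T@c["tvec"]
def ray(C,uv,z):
    K,Rm,t=C; uv=np.atleast_2d(uv).astype(float)
    d=np.c_[uv,np.ones(len(uv))]@np.linalg.inv(K).T@Rm.T
    return t+d*((z-t[2])/d[:,2])[:,None]
def cloud(C,d):
    K,Rm,t=C; v,u=np.mgrid[:d.shape[0],:d.shape[1]]
    p=np.stack([(u-K[0,2])/K[0,0]*d,(v-K[1,2])/K[1,1]*d,d],-1); return p@Rm.T+t
def proj(C,P):
    K,Rm,t=C; q=(np.atleast_2d(P)-t)@Rm@K.T; return q[:,:2]/q[:,2:]
def tool(obs):
    q=obs["tcp_rot"]; return R.from_quat([q[1],q[2],q[3],q[0]]).as_matrix(),np.array(obs["position"])
def delta(obs,pos,Rm=None):
    r,p=tool(obs); print("xyz mm",np.round(r.T@(np.array(pos)-p)*1000,1), "" if Rm is None else np.round(R.from_matrix(r.T@Rm).as_rotvec(),4))
def mask(p,lo,hi):
    h=cv2.cvtColor(p,cv2.COLOR_RGB2HSV); return cv2.inRange(h,np.array(lo),np.array(hi))
def blobs(m,amin=30):
    cs,_=cv2.findContours(m,cv2.RETR_EXTERNAL,cv2.CHAIN_APPROX_NONE); return sorted([c for c in cs if cv2.contourArea(c)>amin],key=cv2.contourArea,reverse=True)
E
python3 - <<'E'
from h import *
f=np.load("top0.npz");p,d=f["p"],f["d"];C=cam("top");print(C[2])
X=cloud(C,d)
for n,uv in dict(table=(300,320),plate=(245,250),plate2=(303,250),dish=(275,237),red=(409,264),wedge=(121,245),sole=(195,255),box=(225,145),cy=(450,259)).items():
    print(n,np.round(np.median(X[uv[1]-1:uv[1]+2,uv[0]-1:uv[0]+2].reshape(-1,3),0),4))
m=mask(p,(3,160,120),(14,255,255)); 
for c in blobs(m):
    r=cv2.minAreaRect(c);b=cv2.boxPoints(r);print("orange",r,np.round(ray(C,b,0.015),4))
m=mask(p,(105,120,60),(125,255,255))
for c in blobs(m): print("blue",cv2.minAreaRect(c),np.round(ray(C,cv2.boxPoints(cv2.minAreaRect(c)),0.025),4).tolist())
h=cv2.cvtColor(p,cv2.COLOR_RGB2HSV);print(h[262:266,407:411].reshape(-1,3)[:4],h[150:160,300].mean(0))
E
cat > crop.py <<'E'
import sys,cv2
i,o,x0,y0,x1,y1,s=sys.argv[1:];x0,y0,x1,y1=map(int,(x0,y0,x1,y1));a=cv2.imread(i)[y0:y1,x0:x1];cv2.imwrite(o,cv2.resize(a,None,fx=float(s),fy=float(s),interpolation=cv2.INTER_CUBIC))
E
python3 crop.py pics/top0.png pics/top0c.png 80 180 340 300 3
```

```text
[ 0.43934158 -0.05707421  1.09540627]
table [ 0.3259 -0.1022 -0.0007]
plate [0.4889 0.0252 0.0303]
plate2 [ 0.4877 -0.1093  0.0395]
dish [ 0.5171 -0.045   0.0525]
red [ 0.4548 -0.3582  0.0165]
wedge [0.5029 0.3206 0.0153]
sole [0.4788 0.1454 0.0064]
box [0.7405 0.0746 0.0277]
cy [ 0.466  -0.4551  0.0156]
orange ((120.66570281982422, 244.63844299316406), (53.18029022216797, 15.37834644317627), 24.623563766479492) [[0.5139 0.3865 0.015 ]
 [0.5471 0.3728 0.015 ]
 [0.4938 0.2557 0.015 ]
 [0.4611 0.2698 0.015 ]]
blue ((223.8235321044922, 146.2058868408203), (33.22737503051758, 22.313274383544922), 14.03624439239502) [[0.7226, 0.123, 0.025], [0.7763, 0.1107, 0.025], [0.7556, 0.0325, 0.025], [0.7022, 0.0452, 0.025]]
blue ((228.48843383789062, 258.92486572265625), (3.4973154067993164, 21.364036560058594), 81.25383758544922) [[0.469, 0.0893, 0.025], [0.4762, 0.0401, 0.025], [0.4682, 0.0388, 0.025], [0.4609, 0.088, 0.025]]
blue ((224.97296142578125, 235.83782958984375), (3.2879796028137207, 20.385475158691406), 80.53767395019531) [[0.5226, 0.0971, 0.025], [0.5302, 0.0499, 0.025], [0.5226, 0.0485, 0.025], [0.5149, 0.0957, 0.025]]
[[175  43 106]
 [173  44 105]
 [175  42 104]
 [172  46 106]] [ 15.6  98.1 142.3]
```

View pics/top0c.png

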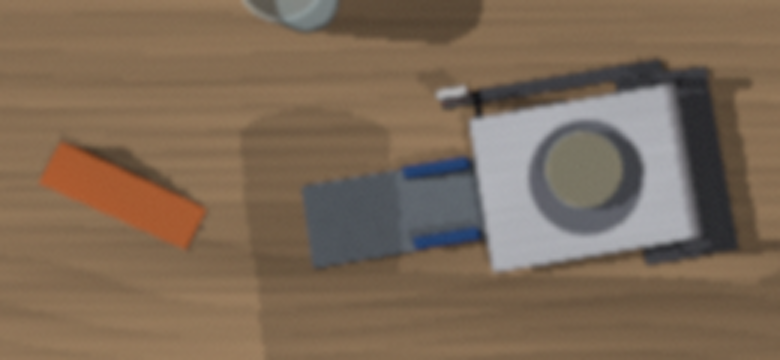

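```bash
cat >> h.py <<'E'
def down(yaw):
    c,s=np.cos(yaw),np.sin(yaw); return np.array([[c,s,0],[s,-c,0],[0,0,-1.]])
E
python3 - <<'E'
from h import *
f=np.load("top0.npz");p,d=f["p"],f["d"];C=cam("top");X=cloud(C,d)
m=mask(p,(3,160,120),(14,255,255)); a=np.array([-.413,-.911,0]);P=X[m>0];s=(P-[.504,.321,0])@a
for lo in np.arange(-.06,.06,.02): print(round(lo,2),np.median(P[(s>lo)&(s<lo+.02)][:,2]))
delta(bot.get_obs(),[.47,.31,.16],down(1.145))
delta(bot.get_obs(),[.42,-.1,.22],down(1.145))
E
```

```text
-0.06 0.027468375385928945
-0.04 0.023276188683217125
-0.02 0.018113898096485115
0.0 0.013456591059048062
0.02 0.009086812020640656
0.04 0.004456405302878608
xyz mm [ 532.7 -731.4   71.9] [-0.0014 -0.0009 -0.8912]
xyz mm [ 381.3 -347.2   11.2] [-0.0014 -0.0009 -0.8912]
```

Call:
drive_tool --deltas '[{"x":380,"y":-347,"z":11},{"x":380,"y":-347,"z":11,"wz":-0.2},{"x":380,"y":-347,"z":11,"wz":-0.3},{"x":380,"y":-347,"z":11,"wz":-0.4},{"x":380,"y":-347,"z":11,"wz":-0.5},{"x":380,"y":-347,"z":11,"wz":-0.6},{"x":380,"y":-347,"z":11,"wz":-0.7},{"x":380,"y":-347,"z":11,"wz":-0.8}]' --hand 1

```text
schema error: expected keys x, y, z, wx, wy, wz
```

Run:
```python
from h import *
o=bot.get_obs();print(o["time"],o["position"]);delta(o,[.46,.30,.16],down(1.145))
```

```text
0.1 [ 0.13805547 -0.53182344  0.23058209]
xyz mm [ 520.5 -724.2   71.9] [-0.0014 -0.0009 -0.8912]
```

All six keys are needed in each row.

Call:
drive_tool --deltas '[{"x":380,"y":-347,"z":11,"wx":0,"wy":0,"wz":-0.1},{"x":380,"y":-347,"z":11,"wx":0,"wy":0,"wz":-0.2},{"x":380,"y":-347,"z":11,"wx":0,"wy":0,"wz":-0.3},{"x":380,"y":-347,"z":11,"wx":0,"wy":0,"wz":-0.4},{"x":380,"y":-347,"z":11,"wx":0,"wy":0,"wz":-0.5},{"x":380,"y":-347,"z":11,"wx":0,"wy":0,"wz":-0.6},{"x":380,"y":-347,"z":11,"wx":0,"wy":0,"wz":-0.7},{"x":380,"y":-347,"z":11,"wx":0,"wy":0,"wz":-0.8}]' --hand 1

```text
time: 0.77
position: [0.3203, -0.2511, 0.224]
tcp_rot: [-0.0, 0.863, 0.505, 0.0]
contact_force: [1.3, 0.5, 0.2]
grip_width: 0.0854
```

Run:
```python
from h import *
o=bot.get_obs();print(o["time"],o["position"]);delta(o,[.46,.30,.16],down(1.145))
```

```text
0.7667 [ 0.32029146 -0.25109617  0.22399596]
xyz mm [ 548.8 -148.6   64.1] [-0.0001 -0.0002 -0.0869]
```

Call:
drive_tool --deltas '[{"x":549,"y":-149,"z":0,"wx":0,"wy":0,"wz":-0.087},{"x":549,"y":-149,"z":0,"wx":0,"wy":0,"wz":-0.087},{"x":549,"y":-149,"z":0,"wx":0,"wy":0,"wz":-0.087},{"x":549,"y":-149,"z":0,"wx":0,"wy":0,"wz":-0.087},{"x":549,"y":-149,"z":0,"wx":0,"wy":0,"wz":-0.087},{"x":549,"y":-149,"z":0,"wx":0,"wy":0,"wz":-0.087},{"x":549,"y":-149,"z":0,"wx":0,"wy":0,"wz":-0.087},{"x":549,"y":-149,"z":0,"wx":0,"wy":0,"wz":-0.087}]'

```text
time: 1.43
position: [0.4028, 0.0719, 0.2242]
tcp_rot: [0.0, 0.842, 0.54, 0.0]
contact_force: [0.7, -0.0, -0.6]
grip_width: 0.0853
```

```bash
cat > snap.py <<'E'
import sys
from h import *
n,t=sys.argv[1:3]
o=bot.get_obs(); p,d=bot.capture(n); cv2.imwrite(f"pics/{t}.png",p[:,:,::-1]); np.savez(f"{t}.npz",p=p,d=d,pos=o["position"],rot=o["tcp_rot"]);print(o["time"],np.round(o["position"],4),np.round(o["tcp_rot"],4))
E
python3 snap.py wrist w1
python3 - <<'E'
from h import *
delta(bot.get_obs(),[.46,.30,.16],down(1.145))
E
```

```text
1.4333 [0.4028 0.0719 0.2242] [1.000e-04 8.416e-01 5.400e-01 1.000e-04]
xyz mm [224.2 -39.4  65.8] [-0.0005 -0.0063  0.0051]
```

View pics/w1.png

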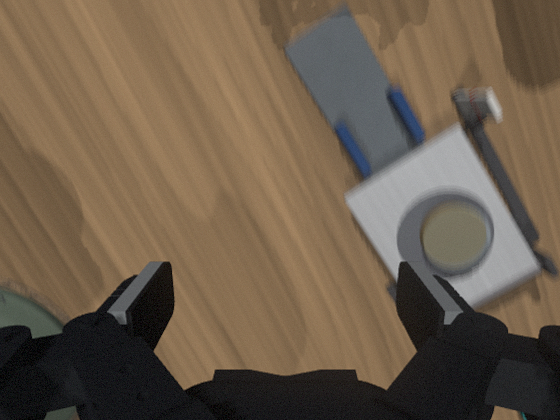

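The wrist view shows the sole plate (287,50)–(347,8), the rails at (352,150) and (406,115), the white post at (493,103) and the dish at (455,232). Next I'll move on over the wedge.

Call:
drive_tool --deltas '[{"x":224,"y":-39,"z":66,"wx":0,"wy":0,"wz":0},{"x":224,"y":-39,"z":66,"wx":0,"wy":0,"wz":0},{"x":224,"y":-39,"z":66,"wx":0,"wy":0,"wz":0},{"x":224,"y":-39,"z":66,"wx":0,"wy":0,"wz":0},{"x":224,"y":-39,"z":66,"wx":0,"wy":0,"wz":0},{"x":224,"y":-39,"z":66,"wx":0,"wy":0,"wz":0},{"x":224,"y":-39,"z":66,"wx":0,"wy":0,"wz":0},{"x":224,"y":-39,"z":66,"wx":0,"wy":0,"wz":0}]'

```text
time: 2.15
position: [0.4601, 0.2904, 0.1569]
tcp_rot: [-0.0, 0.841, 0.541, -0.001]
contact_force: [-0.6, -1.6, 0.5]
grip_width: 0.0855
```

```bash
python3 snap.py wrist w2
python3 - <<'E'
from h import *
def L(t):
    f=np.load(t+".npz");o=dict(position=f["pos"],tcp_rot=f["rot"]);return f["p"],f["d"],cam("wrist",o)
p,d,C=L("w1")
m=mask(p,(105,120,50),(125,255,255))
for c in blobs(m,100):
    b=cv2.boxPoints(cv2.minAreaRect(c)); print("rail",np.round(b),np.round(ray(C,b,.027),4).tolist())
X=cloud(C,d);print("sole z",[np.round(X[y,x],4).tolist() for x,y in ((330,60),(340,80),(365,110))],"table",X[200,200],X[30,200])
p,d,C=L("w2");m=mask(p,(3,160,100),(16,255,255));X=cloud(C,d)
for c in blobs(m,300):
    b=cv2.boxPoints(cv2.minAreaRect(c)); print("wedge",np.round(b),np.round(ray(C,b,0.015),4).tolist())
P=X[cv2.erode(m,np.ones((5,5)))>0];print(P.mean(0),P[:,2].min(),P[:,2].max())
E
```

```text
2.15 [0.4601 0.2904 0.1569] [-1.000e-04  8.410e-01  5.411e-01 -1.300e-03]
rail [[389.  95.]
 [398.  90.]
 [424. 135.]
 [414. 140.]] [[0.5152, 0.0998, 0.027], [0.5242, 0.1005, 0.027], [0.5316, 0.0542, 0.027], [0.5224, 0.0532, 0.027]]
rail [[336. 130.]
 [343. 125.]
 [371. 168.]
 [363. 173.]] [[0.4614, 0.0911, 0.027], [0.4693, 0.0922, 0.027], [0.4778, 0.0458, 0.027], [0.4697, 0.0445, 0.027]]
sole z [[0.4824, 0.1483, 0.0089], [0.4843, 0.1287, 0.0071], [0.4954, 0.0943, 0.0069]] table [0.31202133 0.08088084 0.00054282] [ 3.86812845e-01  2.21172938e-01 -1.43916847e-04]
wedge [[293. 203.]
 [301.  40.]
 [355.  43.]
 [347. 206.]] [[0.4612, 0.278, 0.015], [0.5151, 0.3841, 0.015], [0.549, 0.3666, 0.015], [0.4991, 0.2583, 0.015]]
[0.50641501 0.32585645 0.01927451] 0.0012092189109640383 0.2998659876109636
```

View pics/w2.png

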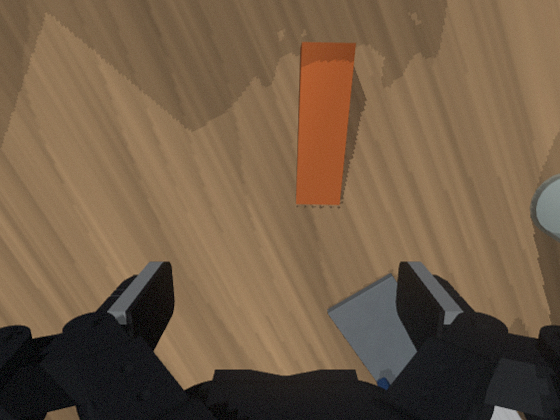

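The wedge's thick end is at (301,43)–(355,43) and its thin end at (296,204)–(340,207). It sits nearly straight with the tool.

Run:
```python
from h import *
def L(t):
    f=np.load(t+".npz");o=dict(position=f["pos"],tcp_rot=f["rot"]);return f["p"],f["d"],cam("wrist",o)
p,d,C=L("w2")
A=ray(C,[(301,43),(355,43)],.030);B=ray(C,[(296,204),(341,207)],.002)
print(A,B,np.linalg.norm(A[0]-A[1]),np.linalg.norm(B[0]-B[1]))
a=A.mean(0)[:2];b=B.mean(0)[:2];u=(b-a)/np.linalg.norm(b-a);print("len",np.linalg.norm(b-a),"dir",u,"yaw",np.arctan2(-u[1],-u[0]))
g=(a+b)/2-u*.035
print("grip",g)
o=bot.get_obs();yaw=np.arctan2(-u[1],-u[0])
delta(o,[*g,.06],down(yaw));delta(o,[*g,.008],down(yaw))
# station: sole edges in w1
p,d,C=L("w1")
h=cv2.cvtColor(p,cv2.COLOR_RGB2HSV)
print(h[60,330],h[110,370],h[60,250])
m=cv2.inRange(h,(85,20,60),(120,105,180));m[:,:280]=0;m[200:]=0;m[:,430:]=0
c=blobs(m,300)[0]
cv2.imwrite("pics/m1.png",m)
pts=ray(C,c[:,0],.007)[:,:2]
sy=np.array([.988,.157]);sx=np.array([.157,-.988]);M0=np.array([.4925,.0959])
q=np.c_[(pts-M0)@sx,(pts-M0)@sy]
print(q.min(0),q.max(0))
for s in (1,-1):
    k=(q[:,0]>-.07)&(q[:,0]<-.01)&(q[:,1]*s>.025); r=np.polyfit(q[k,0],q[k,1],1);print("edge",k.sum(),r)
```

```text
[[0.51288175 0.38089502 0.03      ]
 [0.5457378  0.36588703 0.03      ]] [[0.46174346 0.27278487 0.002     ]
 [0.49461032 0.25496629 0.002     ]] 0.036121464553059146 0.0373862554457912
len 0.1208644073160109 dir [-0.42305992 -0.90610171] yaw 1.1339766399536602
grip [0.51855043 0.35034686]
xyz mm [80.  27.9 97.2] [-0.0011  0.002   0.0078]
xyz mm [ 80.1  27.9 149.2] [-0.0011  0.002   0.0078]
[103  17 105] [104  26 107] [ 18 101 136]
[-0.08136843 -0.03121332] [0.05916405 0.03853394]
edge 69 [0.01109293 0.0318799 ]
edge 84 [-0.02802536 -0.02822754]
```

View pics/m1.png

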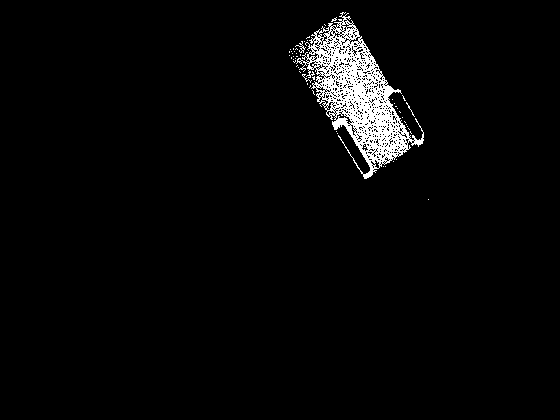

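Call:
drive_tool --deltas '[{"x":80,"y":28,"z":60,"wx":0,"wy":0,"wz":0.008},{"x":80,"y":28,"z":97,"wx":0,"wy":0,"wz":0.008},{"x":80,"y":28,"z":97,"wx":0,"wy":0,"wz":0.008},{"x":80,"y":28,"z":125,"wx":0,"wy":0,"wz":0.008},{"x":80,"y":28,"z":150,"wx":0,"wy":0,"wz":0.008},{"x":80,"y":28,"z":150,"wx":0,"wy":0,"wz":0.008},{"x":80,"y":28,"z":150,"wx":0,"wy":0,"wz":0.008}]'

```text
time: 2.78
position: [0.5186, 0.3486, 0.0076]
tcp_rot: [-0.0, 0.844, 0.536, -0.002]
contact_force: [0.0, -0.2, 0.1]
grip_width: 0.0855
```

Call:
drive_tool --deltas '[{"x":0,"y":0,"z":0,"wx":0,"wy":0,"wz":0},{"x":0,"y":0,"z":0,"wx":0,"wy":0,"wz":0},{"x":0,"y":0,"z":0,"wx":0,"wy":0,"wz":0},{"x":0,"y":0,"z":0,"wx":0,"wy":0,"wz":0},{"x":0,"y":0,"z":0,"wx":0,"wy":0,"wz":0},{"x":0,"y":0,"z":0,"wx":0,"wy":0,"wz":0}]' --hand 0 --newtons 30

```text
time: 3.28
position: [0.5207, 0.3512, 0.0102]
tcp_rot: [0.0, 0.844, 0.537, 0.001]
contact_force: [-0.3, -0.8, 6.5]
grip_width: 0.0354
```

Run:
```python
from h import *
sx=np.array([.149,-.989]);M=np.array([.4925,.0959]);O=M+.066*sx
print("O",O)
o=bot.get_obs();t=O-.01*sx
delta(o,[*o["position"][:2],.15]); delta(o,[*t,.165],down(1.72))
```

```text
O [0.502334 0.030626]
xyz mm [   0.3    0.2 -139.8] 
xyz mm [-289.4  114.  -155.3] [ 0.0023 -0.0017 -0.5872]
```

Call:
drive_tool --deltas '[{"x":0,"y":0,"z":-40,"wx":0,"wy":0,"wz":0},{"x":0,"y":0,"z":-80,"wx":0,"wy":0,"wz":-0.05},{"x":-40,"y":15,"z":-115,"wx":0,"wy":0,"wz":-0.15},{"x":-80,"y":30,"z":-135,"wx":0,"wy":0,"wz":-0.25},{"x":-120,"y":45,"z":-155,"wx":0,"wy":0,"wz":-0.35},{"x":-160,"y":60,"z":-155,"wx":0,"wy":0,"wz":-0.45},{"x":-200,"y":78,"z":-155,"wx":0,"wy":0,"wz":-0.55},{"x":-240,"y":94,"z":-155,"wx":0,"wy":0,"wz":-0.587}]'

```text
time: 3.95
position: [0.5047, 0.119, 0.1643]
tcp_rot: [0.001, 0.651, 0.759, 0.001]
contact_force: [0.8, -0.6, -1.0]
grip_width: 0.0354
```

Call:
drive_tool --deltas '[{"x":-30,"y":43,"z":0,"wx":0,"wy":0,"wz":0},{"x":-30,"y":43,"z":0,"wx":0,"wy":0,"wz":0},{"x":-30,"y":43,"z":0,"wx":0,"wy":0,"wz":0},{"x":-30,"y":43,"z":0,"wx":0,"wy":0,"wz":0}]'

```text
time: 4.28
position: [0.5516, 0.097, 0.1629]
tcp_rot: [-0.0, 0.653, 0.757, 0.0]
contact_force: [-0.3, 0.9, -1.7]
grip_width: 0.0354
```

```bash
python3 snap.py wrist w3
```

```text
4.2833 [0.5516 0.097  0.1629] [-0.000e+00  6.529e-01  7.575e-01  3.000e-04]
```

View pics/w3.png

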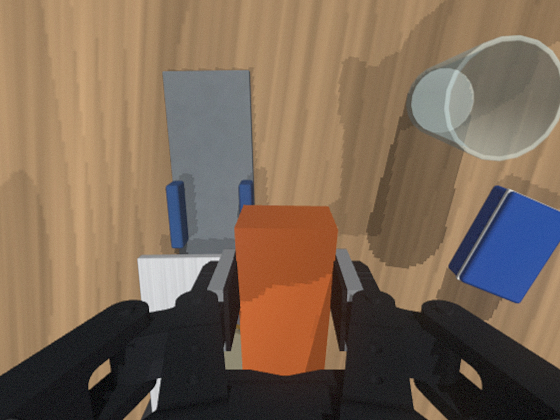

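The view shows the sole plate from (164,71)–(250,70) down, and the rails at (177,215) and (246,205). The wedge is held with its thick end at (285,210). Next I'll fit the station frame.

```bash
python3 crop.py pics/w3.png pics/w3c.png 150 55 350 385 1.8
python3 - <<'E'
from h import *
f=np.load("w3.npz");o=dict(position=f["pos"],tcp_rot=f["rot"]);p,d,C=f["p"],f["d"],cam("wrist",o)
g=cv2.GaussianBlur(cv2.cvtColor(p,cv2.COLOR_RGB2HSV)[:,:,0],(3,3),0).astype(int)
L=[];Rr=[]
for v in range(78,172,2):
    row=(g[v]>60); 
    u=np.where(row[150:270])[0]+150
    if len(u): L.append((u.min(),v));Rr.append((u.max()+1,v))
out=[]
for e in (L,Rr):
    q=ray(C,e,.007)[:,:2]; vx,vy,x0,y0=cv2.fitLine(q.astype(np.float32),cv2.DIST_HUBER,0,1e-4,1e-4).ravel()
    if vy>0: vx,vy=-vx,-vy
    print("edge dir",vx,vy,"pt",x0,y0,L[0],Rr[0]); out.append((vx,vy,x0,y0))
sx=np.mean([a[:2] for a in out],0);sx/=np.linalg.norm(sx);sy=np.array([-sx[1],sx[0]])
c=np.mean([np.dot(a[2:],sy) for a in out]);print("sx",sx,"width",(out[0][2:]-np.array(out[1][2:]))@sy)
m=mask(p,(105,120,50),(125,255,255))
for b in blobs(m,60):
    bb=b[:,0]; bb=bb[bb[:,0]<300]
    if len(bb)==0: continue
    q=ray(C,bb,.027)[:,:2]; print("rail s",np.percentile(q@sx,[1,99]),"t",np.percentile(q@sy,[2,98])-c)
q=ray(C,[(164,71),(250,70)],.007)[:,:2];print("sole front s",q@sx)
print("center t",c)
E
```

```text
edge dir 0.15804262 -0.9874323 pt 0.4535072 0.13248134 (np.int64(164), 78) (np.int64(250), 78)
edge dir 0.160144 -0.9870937 pt 0.5183215 0.14209516 (np.int64(164), 78) (np.int64(250), 78)
sx [ 0.15909341 -0.98726356] width -0.0655183
rail s [-0.01681031  0.03621558] t [-0.03248977 -0.02144094]
rail s [-0.01693633  0.00545055] t [0.02325562 0.0317716 ]
sole front s [-0.09826774 -0.09816757]
center t 0.50156724
```

View pics/w3c.png

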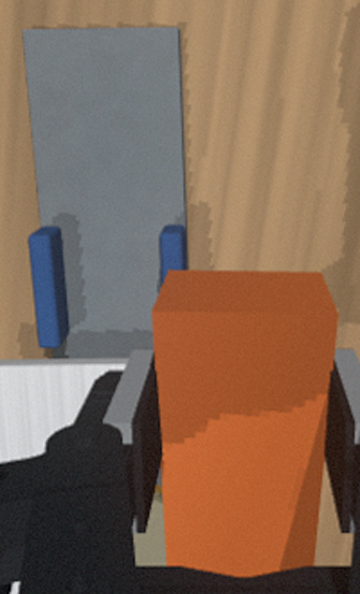

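```bash
cat >> h.py <<'E'
SX=np.array([.1591,-.9873]);SY=np.array([.9873,.1591]);O=.050*SX+.5016*SY
YAW=np.arctan2(-SX[1],-SX[0])
def st(s,t): return O+SX*s/1000+SY*t/1000
def tost(P): P=np.atleast_2d(P); return np.c_[(P[:,:2]-O)@SX,(P[:,:2]-O)@SY]*1000
E
python3 - <<'E'
from h import *
f=np.load("w3.npz");o=dict(position=f["pos"],tcp_rot=f["rot"]);C=cam("wrist",o)
r,p=tool(o)
for z in (.180,.1845):
  q=ray(C,[(243,205.5),(329,206)],z); print("wedge end in tool",np.round((q-p)@r*1000,1))
# side edges: thick end bottom corners
q=ray(C,[(235.5,225),(336.5,228)],.184);print(np.round((q-p)@r*1000,1))
o=bot.get_obs();t=st(-118,0);print(YAW)
delta(o,[*t,.10],down(YAW));delta(o,[*t,.03],down(YAW))
E
```

```text
wedge end in tool [[ 31.9 -14.8 -17.1]
 [ 31.7  15.3 -17.1]]
wedge end in tool [[ 33.2 -14.3 -21.6]
 [ 33.   14.8 -21.6]]
[[ 26.1 -17.1 -21.1]
 [ 25.   17.7 -21.1]]
1.7305693305978176
xyz mm [ 58.7 -58.3  62.8] [-0.0005 -0.0004 -0.0105]
xyz mm [ 58.7 -58.3 132.8] [-0.0005 -0.0004 -0.0105]
```

Call:
drive_tool --deltas '[{"x":30,"y":-30,"z":20,"wx":0,"wy":0,"wz":-0.01},{"x":59,"y":-58,"z":50,"wx":0,"wy":0,"wz":-0.01},{"x":59,"y":-58,"z":80,"wx":0,"wy":0,"wz":-0.01},{"x":59,"y":-58,"z":80,"wx":0,"wy":0,"wz":-0.01},{"x":59,"y":-58,"z":115,"wx":0,"wy":0,"wz":-0.01},{"x":59,"y":-58,"z":133,"wx":0,"wy":0,"wz":-0.01},{"x":59,"y":-58,"z":133,"wx":0,"wy":0,"wz":-0.01},{"x":59,"y":-58,"z":133,"wx":0,"wy":0,"wz":-0.01}]'

```text
time: 5.0
position: [0.4854, 0.147, 0.0302]
tcp_rot: [-0.0, 0.648, 0.761, -0.0]
contact_force: [-0.1, -0.3, -0.9]
grip_width: 0.0354
```

```bash
python3 snap.py wrist w4;python3 - <<'E'
from h import *
o=bot.get_obs();print(tost(o["position"]));delta(o,[*st(-118,0),.022],down(YAW))
E
```

```text
5.0 [0.4854 0.147  0.0302] [-3.000e-04  6.485e-01  7.612e-01 -4.000e-04]
[[-117.85780075    2.00391362]]
xyz mm [ 0.2 -2.   9. ] [ 0.0011  0.0002 -0.0004]
```

View pics/w4.png

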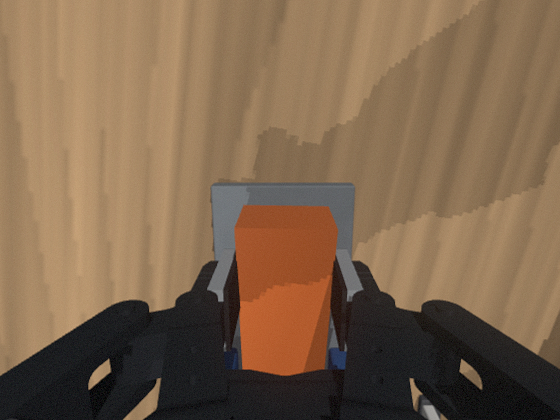

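Call:
drive_tool --deltas '[{"x":0,"y":-1.5,"z":4,"wx":0,"wy":0,"wz":0},{"x":0,"y":-1.5,"z":8,"wx":0,"wy":0,"wz":0},{"x":0,"y":-1.5,"z":9,"wx":0,"wy":0,"wz":0},{"x":0,"y":-1.5,"z":10,"wx":0,"wy":0,"wz":0}]'

```text
time: 5.38
position: [0.4841, 0.1466, 0.02]
tcp_rot: [0.0, 0.649, 0.761, 0.0]
contact_force: [0.0, 0.1, -0.4]
grip_width: 0.0348
```

Call:
drive_tool --deltas '[{"x":0,"y":0,"z":0.7,"wx":0,"wy":0,"wz":0},{"x":0,"y":0,"z":1.5,"wx":0,"wy":0,"wz":0}]'

```text
time: 5.55
position: [0.4839, 0.1466, 0.0182]
tcp_rot: [0.0, 0.649, 0.761, 0.0]
contact_force: [-0.6, 0.2, -0.1]
grip_width: 0.0355
```

Call:
drive_tool --deltas '[{"x":0,"y":0,"z":0.7,"wx":0,"wy":0,"wz":0},{"x":0,"y":0,"z":1.5,"wx":0,"wy":0,"wz":0}]'

```text
time: 5.72
position: [0.4839, 0.1466, 0.0171]
tcp_rot: [0.0, 0.649, 0.761, 0.0]
contact_force: [-3.5, -1.6, 15.6]
grip_width: 0.0351
```

Call:
drive_tool --deltas '[{"x":0,"y":0,"z":0.7,"wx":0,"wy":0,"wz":0},{"x":0,"y":0,"z":1.5,"wx":0,"wy":0,"wz":0}]'

```text
time: 5.88
position: [0.484, 0.1466, 0.017]
tcp_rot: [0.0, 0.649, 0.761, 0.0]
contact_force: [-8.6, -1.5, 32.2]
grip_width: 0.0351
```

Call:
drive_tool --deltas '[{"x":0,"y":0,"z":-2.5,"wx":0,"wy":0,"wz":0},{"x":0,"y":0,"z":-2.5,"wx":0,"wy":0,"wz":0}]'

```text
time: 6.05
position: [0.4843, 0.1467, 0.0182]
tcp_rot: [0.0, 0.649, 0.761, 0.0]
contact_force: [-0.6, 0.4, -1.3]
grip_width: 0.035
```

Call:
drive_tool --deltas '[{"x":0,"y":0,"z":0,"wx":0,"wy":0,"wz":0},{"x":0,"y":0,"z":0,"wx":0,"wy":0,"wz":0},{"x":0,"y":0,"z":0,"wx":0,"wy":0,"wz":0},{"x":0,"y":0,"z":-30,"wx":0,"wy":0,"wz":0},{"x":0,"y":0,"z":-60,"wx":0,"wy":0,"wz":0},{"x":40,"y":0,"z":-60,"wx":0,"wy":0,"wz":0},{"x":60,"y":0,"z":-60,"wx":0,"wy":0,"wz":0},{"x":60,"y":0,"z":-60,"wx":0,"wy":0,"wz":0}]' --hand 0.8

```text
time: 6.72
position: [0.4743, 0.2088, 0.0782]
tcp_rot: [-0.0, 0.647, 0.762, 0.001]
contact_force: [-0.5, -0.2, -0.1]
grip_width: 0.0683
```

Call:
drive_tool --deltas '[{"x":0,"y":0,"z":0,"wx":0,"wy":0,"wz":0},{"x":0,"y":0,"z":0,"wx":0,"wy":0,"wz":0},{"x":0,"y":0,"z":0,"wx":0,"wy":0,"wz":0},{"x":0,"y":0,"z":0,"wx":0,"wy":0,"wz":0},{"x":0,"y":0,"z":0,"wx":0,"wy":0,"wz":0}]' --hand 0

```text
time: 7.13
position: [0.4743, 0.2052, 0.0773]
tcp_rot: [-0.0, 0.649, 0.761, -0.0]
contact_force: [-1.2, -0.7, -0.9]
grip_width: 0.0071
```

```bash
python3 snap.py wrist w5;python3 - <<'E'
from h import *
o=bot.get_obs();print(tost(o["position"]),o["grip_width"],o["contact_force"]);delta(o,[*st(-165,0),.02],down(YAW))
E
```

```text
7.1333 [0.4743 0.2052 0.0773] [-1.000e-04  6.491e-01  7.607e-01 -2.000e-04]
[[-177.19159105   -0.67521736]] 0.0010602619154317732 [ 0.5085834  -0.04944927 -0.81237267]
xyz mm [-12.2   0.7  57.4] [-0.0004  0.0001 -0.0018]
```

View pics/w5.png

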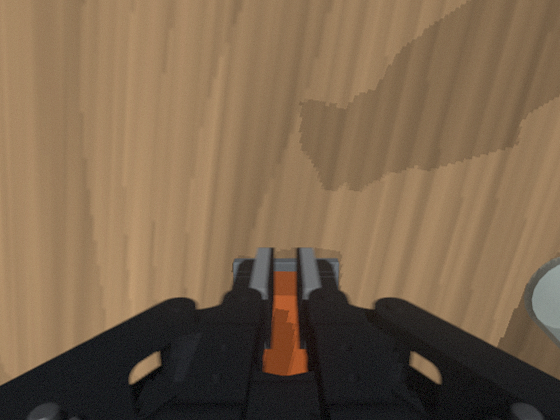

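The wedge lies centred in the guide, with its orange body at (285,320) on the sole plate. I'll lower behind it and push.

Call:
drive_tool --deltas '[{"x":0,"y":0.7,"z":30,"wx":0,"wy":0,"wz":-0.002},{"x":0,"y":0.7,"z":58,"wx":0,"wy":0,"wz":-0.002},{"x":0,"y":0.7,"z":58,"wx":0,"wy":0,"wz":-0.002},{"x":-12,"y":0.7,"z":58,"wx":0,"wy":0,"wz":-0.002},{"x":-20,"y":0.7,"z":58,"wx":0,"wy":0,"wz":-0.002},{"x":-28,"y":0.7,"z":58,"wx":0,"wy":0,"wz":-0.002},{"x":-36,"y":0.7,"z":58,"wx":0,"wy":0,"wz":-0.002},{"x":-44,"y":0.7,"z":58,"wx":0,"wy":0,"wz":-0.002}]'

```text
time: 7.85
position: [0.4831, 0.1618, 0.0208]
tcp_rot: [0.001, 0.648, 0.761, 0.001]
contact_force: [-0.2, 0.9, 1.5]
grip_width: 0.0001
```

```bash
cat > s.py <<'E'
from h import *
o=bot.get_obs();print(o["time"],np.round(tost(o["position"]),2),round(o["position"][2],4),"F sx,sy,z",np.round([o["contact_force"][:2]@SX,o["contact_force"][:2]@SY,o["contact_force"][2]],1))
E
python3 s.py
python3 - <<'E'
from h import *
delta(bot.get_obs(),[*st(-105,0),.02],down(YAW))
E
```

```text
7.85 [[-132.87    1.08]] 0.0208 F sx,sy,z [-0.9 -0.1  1.5]
xyz mm [-27.9  -1.1   0.8] [ 0.0023 -0.0005  0.0006]
```

Call:
drive_tool --deltas '[{"x":-5,"y":-1,"z":0.5,"wx":0,"wy":0,"wz":0},{"x":-10,"y":-1,"z":0.5,"wx":0,"wy":0,"wz":0},{"x":-15,"y":-1,"z":0.5,"wx":0,"wy":0,"wz":0},{"x":-20,"y":-1,"z":0.5,"wx":0,"wy":0,"wz":0}]'

```text
time: 8.18
position: [0.4843, 0.1423, 0.0192]
tcp_rot: [0.0, 0.648, 0.762, 0.0]
contact_force: [-0.0, -0.4, 0.8]
grip_width: 0.0001
```

Call:
drive_tool --deltas '[{"x":-2,"y":0,"z":0,"wx":0,"wy":0,"wz":0},{"x":-4,"y":0,"z":0,"wx":0,"wy":0,"wz":0}]'

```text
time: 8.35
position: [0.4848, 0.1385, 0.019]
tcp_rot: [-0.0, 0.648, 0.762, 0.0]
contact_force: [-0.6, 0.5, 0.4]
grip_width: -0.0001
```

Call:
drive_tool --deltas '[{"x":-2,"y":0,"z":0,"wx":0,"wy":0,"wz":0},{"x":-4,"y":0,"z":0,"wx":0,"wy":0,"wz":0}]'

```text
time: 8.52
position: [0.4854, 0.1348, 0.019]
tcp_rot: [-0.0, 0.648, 0.762, -0.0]
contact_force: [-0.4, 1.1, 0.0]
grip_width: 0.0
```

Call:
drive_tool --deltas '[{"x":-2,"y":0,"z":0,"wx":0,"wy":0,"wz":0},{"x":-4,"y":0,"z":0,"wx":0,"wy":0,"wz":0}]'

```text
time: 8.68
position: [0.486, 0.1313, 0.019]
tcp_rot: [-0.001, 0.648, 0.762, 0.001]
contact_force: [-1.1, 6.2, 1.9]
grip_width: -0.0003
```

Call:
drive_tool --deltas '[{"x":-2,"y":0,"z":0,"wx":0,"wy":0,"wz":0},{"x":-4,"y":0,"z":0,"wx":0,"wy":0,"wz":0}]'

```text
time: 8.85
position: [0.4861, 0.1297, 0.0191]
tcp_rot: [-0.003, 0.647, 0.762, 0.002]
contact_force: [-2.1, 10.1, 2.7]
grip_width: 0.0001
```

Call:
drive_tool --deltas '[{"x":-2,"y":0,"z":0,"wx":0,"wy":0,"wz":0},{"x":-4,"y":0,"z":0,"wx":0,"wy":0,"wz":0}]'

```text
time: 9.02
position: [0.4867, 0.126, 0.0191]
tcp_rot: [-0.003, 0.647, 0.762, 0.002]
contact_force: [-2.4, 11.3, 1.5]
grip_width: -0.0002
```

```bash
python3 s.py; python3 snap.py wrist w6
```

```text
9.0167 [[-96.93  -1.05]] 0.0191 F sx,sy,z [-11.5  -0.6   1.5]
9.0167 [0.4867 0.126  0.0191] [-0.0028  0.6472  0.7623  0.0025]
```

View pics/w6.png

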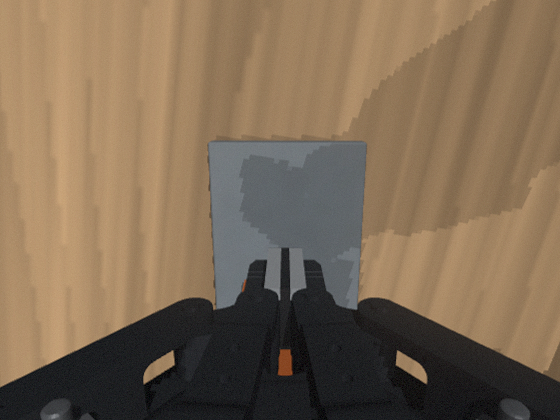

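The wedge met the feet at a station x of about -102 (TCP). Level should come about 43 mm further on, so I'll push most of that and then look.

Call:
drive_tool --deltas '[{"x":-4,"y":0.8,"z":0,"wx":0,"wy":0,"wz":0},{"x":-8,"y":0.8,"z":0,"wx":0,"wy":0,"wz":0},{"x":-12,"y":0.8,"z":0,"wx":0,"wy":0,"wz":0},{"x":-15,"y":0.8,"z":0,"wx":0,"wy":0,"wz":0},{"x":-18,"y":0.8,"z":0,"wx":0,"wy":0,"wz":0},{"x":-21,"y":0.8,"z":0,"wx":0,"wy":0,"wz":0},{"x":-24,"y":0.8,"z":0,"wx":0,"wy":0,"wz":0}]'

```text
time: 9.65
position: [0.4913, 0.1025, 0.0191]
tcp_rot: [-0.003, 0.647, 0.762, 0.003]
contact_force: [-1.6, 12.0, 3.6]
grip_width: 0.0002
```

```bash
python3 s.py; python3 snap.py scene s1; python3 crop.py pics/s1.png pics/s1c.png 210 130 330 240 6
```

```text
9.65 [[-73.06  -0.3 ]] 0.0191 F sx,sy,z [-12.1   0.3   3.6]
9.65 [0.4913 0.1025 0.0191] [-0.0029  0.6471  0.7624  0.0026]
```

View pics/s1c.png

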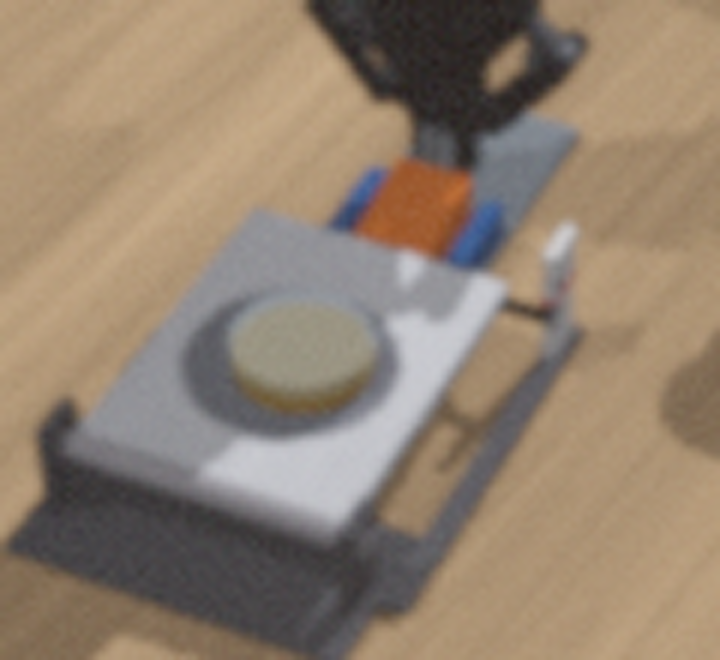

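The wedge is under the plate. The pointer tip at (545,315) is still a little below the mark at (562,290). I'll push 8 mm more, then back off and inspect from low.

Call:
drive_tool --deltas '[{"x":-2,"y":0,"z":0,"wx":0,"wy":0,"wz":0},{"x":-4,"y":0,"z":0,"wx":0,"wy":0,"wz":0},{"x":-6,"y":0,"z":0,"wx":0,"wy":0,"wz":0},{"x":-8,"y":0,"z":0,"wx":0,"wy":0,"wz":0}]'

```text
time: 10.03
position: [0.4925, 0.0946, 0.0191]
tcp_rot: [-0.003, 0.647, 0.762, 0.002]
contact_force: [-1.5, 11.4, 2.4]
grip_width: -0.0001
```

```bash
python3 s.py
python3 - <<'E'
from h import *
o=bot.get_obs();C0=np.array([*st(-16,74),.036])
# tilt: tool z tilted toward +SX by th, tool x = -SX*cos + up*sin
th=np.radians(45)
sx3=np.array([*SX,0]);up=np.array([0,0,1.])
z=-up*np.cos(th)+sx3*np.sin(th); x=-sx3*np.cos(th)-up*(-np.sin(th)); y=np.cross(z,x); Rm=np.c_[x,y,z]
Tc=bot.get_calibration("wrist")["tool_from_camera"]
cdir=Rm@Tc[:3,2]; print("depression deg",np.degrees(np.arcsin(-cdir[2])))
cpos=C0-cdir*.22; tcp=cpos-Rm@Tc[:3,3]; print("cam",tost(cpos),cpos[2],"tcp",tost(tcp),tcp)
delta(o,tcp,Rm)
E
```

```text
10.0333 [[-65.01  -0.33]] 0.0191 F sx,sy,z [-11.4   0.4   2.4]
depression deg 60.37227370993254
cam [[-207.25163261   74.0054834 ]] 0.22723627639699334 tcp [[-58.51810161  74.0054834 ]] [0.56693534 0.0999836  0.07851377]
xyz mm [ -6.3  74.3 -59.5] [-0.0394 -0.0076  0.0424]
```

```bash
cat > look.py <<'E'
from h import *
import sys
th=np.radians(float(sys.argv[1]));D=float(sys.argv[2]);o=bot.get_obs();C0=np.array([*st(-16,70),.036])
sx3=np.array([*SX,0]);up=np.array([0,0,1.])
z=-up*np.cos(th)+sx3*np.sin(th); x=-sx3*np.cos(th)-up*np.sin(th); y=np.cross(z,x); Rm=np.c_[x,y,z]
Tc=bot.get_calibration("wrist")["tool_from_camera"]
cdir=Rm@Tc[:3,2]; print("depression deg",np.degrees(np.arcsin(-cdir[2])),"det",np.linalg.det(Rm))
cpos=C0-cdir*D; tcp=cpos-Rm@Tc[:3,3]; print("cam",tost(cpos),cpos[2],"tcp",tost(tcp),tcp,np.linalg.norm(tcp))
delta(o,tcp,Rm)
E
python3 look.py 40 .25; python3 look.py 30 .25
```

```text
depression deg 34.627702496959806 det 1.0000740999999997
cam [[-221.73180759   70.15078837]] 0.17806041623003596 tcp [[-78.24570923  70.22062158]] [0.56006039 0.1188571  0.11159307] 0.5833075224204556
xyz mm [ 13.7  70.6 -92.4] [ 0.0012 -0.7057  0.0032]
depression deg 44.627699616022056 det 1.0000741
cam [[-193.93593683   70.15078837]] 0.21162429989091736 tcp [[-64.17250424  70.22062158]] [0.56229927 0.10496365 0.12125248] 0.5847221619463735
xyz mm [  -0.3   70.5 -102.2] [ 0.0009 -0.5312  0.0033]
```

Call:
drive_tool --deltas '[{"x":14,"y":0,"z":0,"wx":0,"wy":0,"wz":0},{"x":14,"y":0,"z":-40,"wx":0,"wy":0,"wz":0},{"x":14,"y":0,"z":-80,"wx":0,"wy":0,"wz":0},{"x":14,"y":30,"z":-92,"wx":0,"wy":-0.12,"wz":0},{"x":14,"y":50,"z":-92,"wx":0,"wy":-0.24,"wz":0},{"x":14,"y":71,"z":-92,"wx":0,"wy":-0.36,"wz":0},{"x":14,"y":71,"z":-92,"wx":0,"wy":-0.48,"wz":0},{"x":14,"y":71,"z":-92,"wx":0,"wy":-0.6,"wz":0}]'

```text
time: 10.7
position: [0.5633, 0.1172, 0.1125]
tcp_rot: [0.229, 0.619, 0.727, -0.191]
contact_force: [-1.2, -0.3, -0.9]
grip_width: 0.0
```

Call:
drive_tool --deltas '[{"x":0,"y":0,"z":0,"wx":0,"wy":-0.1,"wz":0},{"x":0,"y":0,"z":0,"wx":0,"wy":-0.1,"wz":0},{"x":0,"y":0,"z":0,"wx":0,"wy":-0.1,"wz":0}]'

```text
time: 10.95
position: [0.5605, 0.1174, 0.1095]
tcp_rot: [0.26, 0.607, 0.717, -0.223]
contact_force: [0.1, -0.6, 1.3]
grip_width: 0.0002
```

```bash
python3 snap.py wrist w7
```

```text
10.95 [0.5605 0.1174 0.1095] [ 0.2604  0.6075  0.7165 -0.2229]
```

View pics/w7.png

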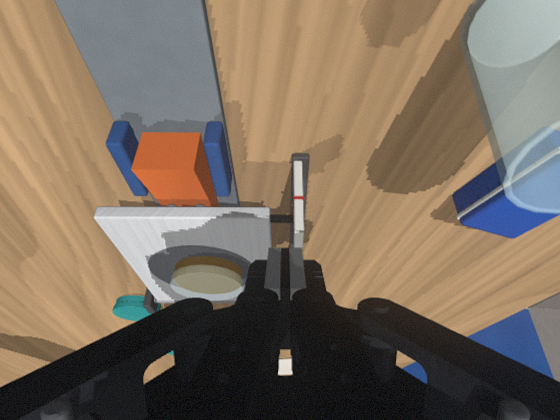

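```bash
python3 crop.py pics/w7.png pics/w7c.png 250 140 340 265 6
```

```text
(no output)
```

View pics/w7c.png

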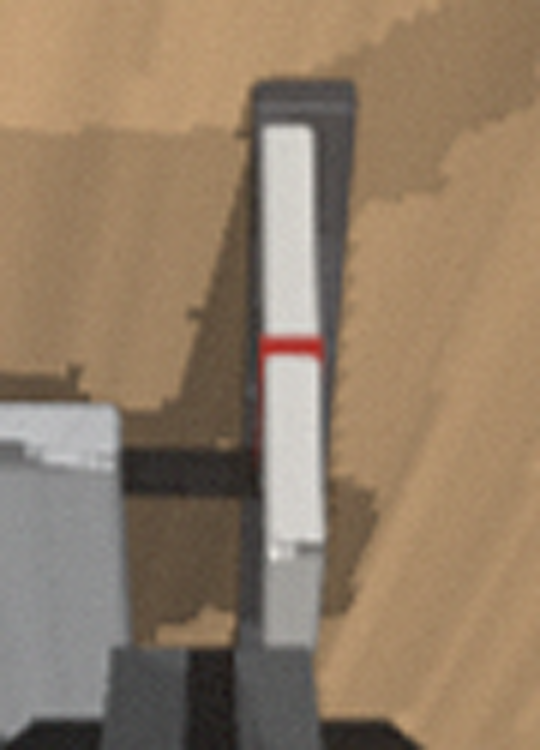

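```bash
python3 look.py 65 .24
python3 - <<'E'
from h import *
print(np.round(bot.get_obs()["joint_pos"],2))
f=np.load("w7.npz");o=dict(position=f["pos"],tcp_rot=f["rot"]);C=cam("wrist",o);X=cloud(C,f["d"])
for uv in ((110,230),(230,240),(255,225),(180,218),(262,230),(298,175),(298,215),(160,160),(280,215),(280,219),(160,60)):
    q=np.median(X[uv[1]-1:uv[1]+2,uv[0]-1:uv[0]+2].reshape(-1,3),0); print(uv,np.round(tost(q),1),np.round(q[2]*1000,1))
E
```

```text
depression deg 9.627701262051085 det 1.0000740999999997
cam [[-252.63829375   70.21792902]] 0.07613890435797027 tcp [[-94.70824452  70.28840488]] [0.55750832 0.13512014 0.07620887] 0.5786888332140045
xyz mm [36.5 -0.5 14.2] [ 0.001  -0.4352  0.0017]
[ 0.41  0.66 -0.18  0.93 -0.67  1.89]
(110, 230) [[ 11.1 -54.8]] 40.3
(230, 240) [[25.2 29.3]] 40.3
(255, 225) [[ 3.5 49.4]] 40.3
(180, 218) [[-5.2 -1. ]] 40.0
(262, 230) [[ 9.6 54. ]] 40.5
(298, 175) [[-25.3  78.8]] 18.7
(298, 215) [[-25.   78.3]] 50.0
(160, 160) [[-53.8  -3.2]] 30.5
(280, 215) [[-1.7 66.8]] 35.3
(280, 219) [[ 0.2 66.8]] 36.7
(160, 60) [[-104.3    6.1]] 7.5
```

```bash
python3 look.py 60 .24
```

```text
depression deg 14.627699205787767 det 1.0000740999999997
cam [[-248.23922287   70.21792902]] 0.09660891848531283 tcp [[-90.90404638  70.28840488]] [0.55811352 0.13136453 0.08291513] 0.5793291451059724
xyz mm [29.3 -0.5 11.5] [ 0.0009 -0.3479  0.0018]
```

Call:
drive_tool --deltas '[{"x":10,"y":0,"z":3,"wx":0,"wy":-0.1,"wz":0},{"x":20,"y":0,"z":6,"wx":0,"wy":-0.2,"wz":0},{"x":29,"y":0,"z":9,"wx":0,"wy":-0.3,"wz":0},{"x":29,"y":0,"z":11,"wx":0,"wy":-0.35,"wz":0},{"x":29,"y":0,"z":11,"wx":0,"wy":-0.35,"wz":0},{"x":29,"y":0,"z":11,"wx":0,"wy":-0.35,"wz":0}]'

```text
time: 11.5
position: [0.5591, 0.1307, 0.0838]
tcp_rot: [0.381, 0.561, 0.659, -0.325]
contact_force: [0.1, -0.6, 0.3]
grip_width: -0.0001
```

```bash
python3 snap.py wrist w8;python3 crop.py pics/w8.png pics/w8c.png 190 110 350 270 4.5
```

```text
11.5 [0.5591 0.1307 0.0838] [ 0.381   0.5614  0.659  -0.3246]
```

View pics/w8.png

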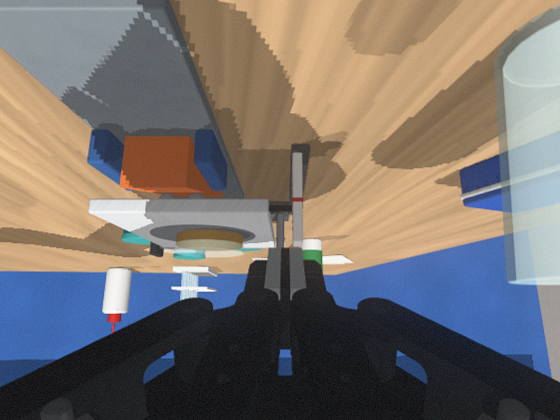

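View pics/w8c.png

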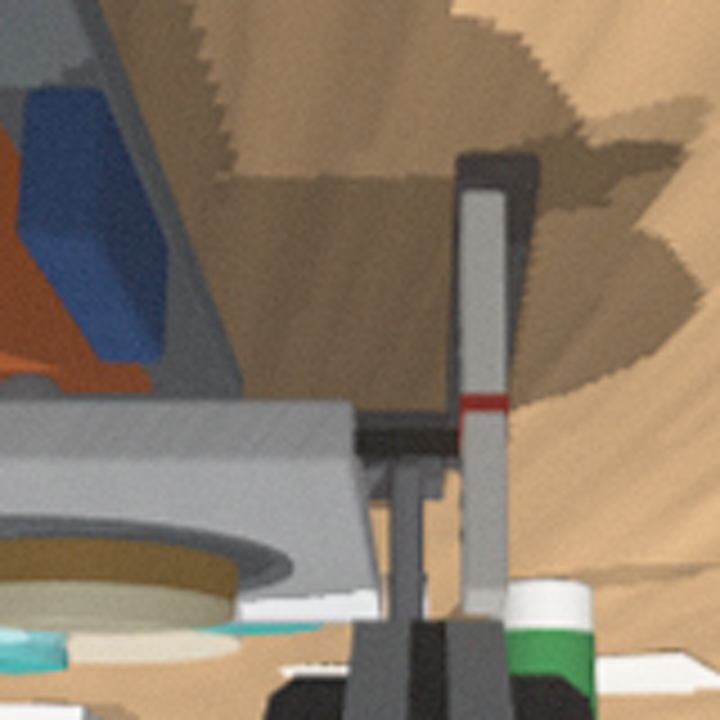

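Run:
```python
from h import *
for t,cols,vr in (("w7",[275,280,285],range(208,226)),("w8",[275,280,286],range(198,218))):
    f=np.load(t+".npz");o=dict(position=f["pos"],tcp_rot=f["rot"]);C=cam("wrist",o);X=cloud(C,f["d"])
    for v in vr:
        q=np.median(X[v,cols[0]:cols[2]],0); print(t,v,np.round(tost(q)[0],1),np.round(q[2]*1000,1),f["p"][v,280])
    print("mark",t)
    m=mask(f["p"],(0,130,60),(10,255,255))|mask(f["p"],(170,130,60),(180,255,255)); m[:,:285]=0;m[:,310:]=0;m[230:]=0;m[:180]=0
    ys,xs=np.where(m>0);print(xs.min(),xs.max(),ys.min(),ys.max()); q=np.median(X[m>0],0);print(np.round(tost(q)[0],1),q[2]*1000)
    print("plate",[np.round(np.median(X[v-1:v+2,u-1:u+2].reshape(-1,3),0)[2]*1000,1) for u,v in ((110,216),(200,216),(255,218))])
```

```text
w7 208 [41.5 65.6] 0.4 [99 85 67]
w7 209 [43.  65.6] 0.4 [97 79 62]
w7 210 [44.7 65.7] 0.2 [96 79 63]
w7 211 [46.6 65.6] 0.1 [96 78 61]
w7 212 [47.7 65.6] 0.4 [94 79 61]
w7 213 [49.4 65.5] 0.3 [94 77 57]
w7 214 [-1.3 66.5] 34.3 [80 67 58]
w7 215 [-1.5 66.5] 35.1 [50 44 41]
w7 216 [-1.4 66.4] 35.9 [48 46 42]
w7 217 [-1.3 66.5] 36.9 [50 43 39]
w7 218 [ 0.2 66.4] 36.5 [48 45 43]
w7 219 [ 1.  66.4] 36.9 [48 44 43]
w7 220 [ 2.3 66.5] 36.7 [50 44 44]
w7 221 [ 4.3 66.4] 36.4 [44 38 40]
w7 222 [64.3 65.5] 0.3 [53 46 37]
w7 223 [66.1 65.5] 0.2 [87 71 56]
w7 224 [67.8 65.3] -0.0 [96 77 62]
w7 225 [68.8 65.4] 0.6 [98 82 64]
mark w7
293 303 196 202
[-25.4  77.7] 37.47183814126723
plate [np.float64(39.9), np.float64(39.3), np.float64(39.8)]
w8 198 [105.  66.] 0.0 [102  85  66]
w8 199 [108.  66.] 0.2 [107  88  65]
w8 200 [111.5  65.9] 0.2 [102  84  65]
w8 201 [111.4  65.9] 1.4 [76 68 62]
w8 202 [111.1  65.8] 2.4 [62 62 59]
w8 203 [111.7  66. ] 3.3 [69 66 65]
w8 204 [111.4  65.8] 4.3 [65 61 59]
w8 205 [-1.5 67.7] 34.4 [54 50 49]
w8 206 [-1.7 67.7] 35.1 [46 46 40]
w8 207 [-1.3 67.5] 35.7 [48 43 43]
w8 208 [-1.3 67.6] 36.4 [45 45 40]
w8 209 [ 0.5 67.6] 36.7 [47 41 40]
w8 210 [ 2.9 67.5] 36.8 [48 44 39]
w8 211 [138.2  65.6] 5.1 [69 66 66]
w8 212 [142.1  65.3] 5.3 [70 68 69]
w8 213 [141.   65.6] 6.7 [79 78 78]
w8 214 [140.4  65.5] 7.9 [92 93 92]
w8 215 [140.9  65.5] 8.9 [101 102 103]
w8 216 [140.6  65.3] 10.1 [96 98 98]
w8 217 [140.5  65.7] 11.1 [97 97 98]
mark w8
292 302 198 201
[-25.8  78.5] 36.84429590731461
plate [np.float64(40.3), np.float64(40.2), np.float64(40.3)]
```

The low view shows the pointer bar at rows 205–210 (z 34.4–36.8) and the red mark at rows 198–201 (z about 37 as measured). So the pointer is about 1.3 mm low, which agrees with the force estimate of 5–6 mm more. I'll go back for a final push.

Run:
```python
from h import *
o=bot.get_obs();delta(o,[*st(-95,20),.13],down(YAW));delta(o,[*st(-84,0),.019],down(YAW))
```

```text
xyz mm [-36.7 -51.6 -26.9] [ 0.0017  1.0478 -0.0018]
xyz mm [ 53.9 -71.8  38.1] [ 0.0017  1.0478 -0.0018]
```

Call:
drive_tool --deltas '[{"x":-15,"y":-10,"z":-10,"wx":0,"wy":0.12,"wz":0},{"x":-30,"y":-20,"z":-22,"wx":0,"wy":0.24,"wz":0},{"x":-36,"y":-30,"z":-27,"wx":0,"wy":0.36,"wz":0},{"x":-37,"y":-40,"z":-27,"wx":0,"wy":0.48,"wz":0},{"x":-37,"y":-50,"z":-27,"wx":0,"wy":0.6,"wz":0},{"x":-37,"y":-60,"z":-27,"wx":0,"wy":0.72,"wz":0},{"x":-37,"y":-72,"z":-27,"wx":0,"wy":0.84,"wz":0},{"x":-37,"y":-72,"z":-27,"wx":0,"wy":0.96,"wz":0}]'

```text
time: 12.22
position: [0.4865, 0.1244, 0.1334]
tcp_rot: [0.035, 0.647, 0.761, -0.024]
contact_force: [-0.4, -0.7, -1.5]
grip_width: 0.0
```

```bash
python3 s.py
python3 - <<'E'
from h import *
o=bot.get_obs();delta(o,[*st(-84,0),.019],down(YAW));
E
```

```text
12.2167 [[-95.39  -1.53]] 0.1334 F sx,sy,z [ 0.6 -0.5 -1.5]
xyz mm [ -1.8   0.6 114.9] [0.0083 0.0837 0.0011]
```

Call:
drive_tool --deltas '[{"x":-2,"y":0.6,"z":35,"wx":0.008,"wy":0.084,"wz":0.001},{"x":-2,"y":0.6,"z":70,"wx":0.008,"wy":0.084,"wz":0.001},{"x":-2,"y":0.6,"z":100,"wx":0.008,"wy":0.084,"wz":0.001},{"x":-2,"y":0.6,"z":115,"wx":0.008,"wy":0.084,"wz":0.001},{"x":-2,"y":0.6,"z":115,"wx":0.008,"wy":0.084,"wz":0.001},{"x":-2,"y":0.6,"z":115,"wx":0.008,"wy":0.084,"wz":0.001}]'

```text
time: 12.72
position: [0.4902, 0.1119, 0.0168]
tcp_rot: [0.001, 0.649, 0.761, -0.004]
contact_force: [-0.4, 0.1, 0.0]
grip_width: -0.0002
```

```bash
python3 s.py
python3 - <<'E'
from h import *
o=bot.get_obs();delta(o,[*st(-65,0),.019],down(YAW));
E
```

```text
12.7167 [[-82.49   0.12]] 0.0168 F sx,sy,z [-0.2 -0.3  0. ]
xyz mm [-17.5  -0.1  -2.1] [-0.005   0.0059 -0.0016]
```

Call:
drive_tool --deltas '[{"x":-4,"y":0,"z":-2,"wx":-0.005,"wy":0,"wz":0},{"x":-8,"y":0,"z":-2,"wx":-0.005,"wy":0,"wz":0},{"x":-12,"y":0,"z":-2,"wx":-0.005,"wy":0,"wz":0},{"x":-15,"y":0,"z":-2,"wx":-0.005,"wy":0,"wz":0},{"x":-17,"y":0,"z":-2,"wx":-0.005,"wy":0,"wz":0},{"x":-19,"y":0,"z":-2,"wx":-0.005,"wy":0,"wz":0},{"x":-21,"y":0,"z":-2,"wx":-0.005,"wy":0,"wz":0},{"x":-22,"y":0,"z":-2,"wx":-0.005,"wy":0,"wz":0}]'

```text
time: 13.38
position: [0.4928, 0.094, 0.0177]
tcp_rot: [-0.001, 0.648, 0.762, -0.0]
contact_force: [-1.0, 11.5, 6.3]
grip_width: -0.0001
```

```bash
python3 s.py
```

```text
13.3833 [[-64.45  -0.14]] 0.0177 F sx,sy,z [-11.5   0.9   6.3]
```

Call:
drive_tool --deltas '[{"x":-1.5,"y":0,"z":0,"wx":0,"wy":0,"wz":0},{"x":-3,"y":0,"z":0,"wx":0,"wy":0,"wz":0},{"x":-4.7,"y":0,"z":0,"wx":0,"wy":0,"wz":0},{"x":-4.7,"y":0,"z":0,"wx":0,"wy":0,"wz":0}]'

```text
time: 13.72
position: [0.4935, 0.0899, 0.0177]
tcp_rot: [-0.001, 0.648, 0.762, -0.0]
contact_force: [-0.2, 9.6, 5.7]
grip_width: -0.0001
```

```bash
python3 s.py;python3 look.py 60 .24
```

```text
13.7167 [[-60.27  -0.12]] 0.0177 F sx,sy,z [-9.5  1.4  5.7]
depression deg 14.627768295936438 det 1.0000740999999997
cam [[-248.2392046   70.1458831]] 0.09660919850900729 tcp [[-90.67259282  70.2168945 ]] [0.55807974 0.13112466 0.08321884] 0.579285810261844
xyz mm [ 30.4  70.3 -65.6] [-5.0000e-04 -1.0491e+00  3.0000e-03]
```

Call:
drive_tool --deltas '[{"x":15,"y":0,"z":0,"wx":0,"wy":0,"wz":0},{"x":25,"y":0,"z":-40,"wx":0,"wy":0,"wz":0},{"x":30,"y":0,"z":-80,"wx":0,"wy":-0.1,"wz":0},{"x":30,"y":30,"z":-95,"wx":0,"wy":-0.22,"wz":0},{"x":30,"y":55,"z":-95,"wx":0,"wy":-0.34,"wz":0},{"x":30,"y":70,"z":-90,"wx":0,"wy":-0.46,"wz":0},{"x":30,"y":70,"z":-85,"wx":0,"wy":-0.58,"wz":0},{"x":30,"y":70,"z":-80,"wx":0,"wy":-0.7,"wz":0}]'

```text
time: 14.38
position: [0.56, 0.129, 0.0979]
tcp_rot: [0.265, 0.608, 0.714, -0.225]
contact_force: [-0.3, -0.3, -0.6]
grip_width: 0.0001
```

```bash
python3 look.py 60 .24
```

```text
depression deg 14.627566604881203 det 1.0000740999999997
cam [[-248.23936279   70.21831202]] 0.09660838105105463 tcp [[-90.90956256  70.28751769]] [0.55811176 0.13136984 0.08291102] 0.5793280696439284
xyz mm [11.8 -1.5  9.6] [ 0.002  -0.3365 -0.0006]
```

Call:
drive_tool --deltas '[{"x":4,"y":-1,"z":3,"wx":0,"wy":-0.11,"wz":0},{"x":8,"y":-1,"z":6,"wx":0,"wy":-0.22,"wz":0},{"x":12,"y":-1,"z":9,"wx":0,"wy":-0.33,"wz":0},{"x":12,"y":-1,"z":9,"wx":0,"wy":-0.34,"wz":0},{"x":12,"y":-1,"z":9,"wx":0,"wy":-0.34,"wz":0},{"x":12,"y":-1,"z":9,"wx":0,"wy":-0.34,"wz":0}]'

```text
time: 14.88
position: [0.5571, 0.1309, 0.0824]
tcp_rot: [0.379, 0.562, 0.66, -0.324]
contact_force: [-0.7, -0.0, 1.3]
grip_width: -0.0001
```

```bash
python3 snap.py wrist w9;python3 crop.py pics/w9.png pics/w9c.png 190 110 350 270 4.5
python3 - <<'E'
from h import *
for t,cols,vr in (("w9",[275,280,286],range(196,216)),):
    f=np.load(t+".npz");o=dict(position=f["pos"],tcp_rot=f["rot"]);C=cam("wrist",o);X=cloud(C,f["d"])
    for v in vr:
        q=np.median(X[v,cols[0]:cols[2]],0); print(t,v,np.round(tost(q)[0],1),np.round(q[2]*1000,1),f["p"][v,280])
    m=mask(f["p"],(0,130,60),(10,255,255))|mask(f["p"],(170,130,60),(180,255,255)); m[:,:285]=0;m[:,310:]=0;m[230:]=0;m[:180]=0
    ys,xs=np.where(m>0);print(xs.min(),xs.max(),ys.min(),ys.max()); q=np.median(X[m>0],0);print(np.round(tost(q)[0],1),q[2]*1000)
    print("plate",[np.round(np.median(X[v-1:v+2,u-1:u+2].reshape(-1,3),0)[2]*1000,1) for u,v in ((110,216),(200,216),(255,218))])
E
```

```text
14.8833 [0.5571 0.1309 0.0824] [ 0.3792  0.5616  0.6601 -0.3242]
w9 196 [88.6 64.3] 0.3 [108  90  71]
w9 197 [91.8 64. ] 0.2 [107  90  71]
w9 198 [95.9 64.1] 0.2 [103  88  67]
w9 199 [99.8 64.1] 0.2 [106  88  69]
w9 200 [102.6  64.1] 0.3 [103  85  66]
w9 201 [106.7  64. ] 0.2 [103  84  66]
w9 202 [110.5  63.9] 0.3 [110  92  76]
w9 203 [111.7  63.9] 1.0 [87 77 63]
w9 204 [111.2  63.9] 2.0 [65 60 60]
w9 205 [111.4  63.9] 3.1 [65 62 61]
w9 206 [111.   63.9] 4.2 [66 65 65]
w9 207 [112.3  64. ] 4.9 [71 66 66]
w9 208 [114.7  63.8] 5.3 [65 61 62]
w9 209 [-1.7 64.8] 35.4 [53 52 49]
w9 210 [-1.6 65.6] 36.0 [46 41 39]
w9 211 [-1.1 65.6] 36.7 [41 40 34]
w9 212 [-1.  65.6] 37.3 [48 46 42]
w9 213 [-0.4 65.5] 37.8 [48 45 43]
w9 214 [ 2.7 65.5] 37.7 [49 48 42]
w9 215 [140.8  63.5] 6.4 [60 55 54]
295 305 201 207
[-25.6  78.2] 36.82440281115771
plate [np.float64(41.0), np.float64(41.0), np.float64(41.3)]
```

View pics/w9c.png

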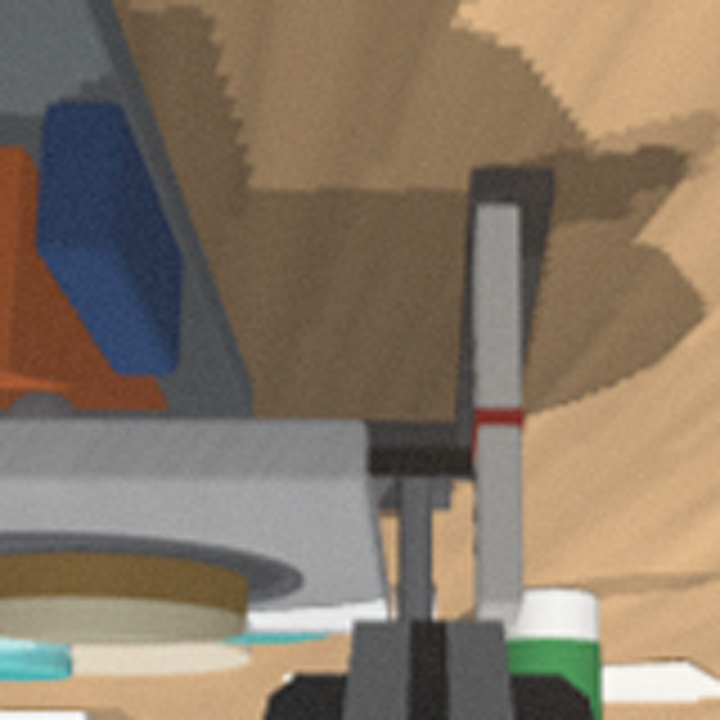

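Run:
```python
from h import *
for t in ("w8","w9"):
    f=np.load(t+".npz");o=dict(position=f["pos"],tcp_rot=f["rot"]);K,Rm,T=cam("wrist",o)
    g=cv2.cvtColor(f["p"],cv2.COLOR_RGB2LAB).astype(float)
    def zat(uv,s):
        d=Rm@np.linalg.inv(K)@np.array([*uv,1.]);n=np.array([*SX,0]);k=((s/1000+O@SX)-T@n)/(d@n);return (T+k*d)[2]*1000
    x0=293 if t=="w8" else 296
    a=g[190:215,x0+1:x0+8,1].mean(1); a=a-np.median(a); a[a<3]=0; vm=(a*np.arange(190,215))[:20].sum()/a[:20].sum()
    print(t,"mark row",vm,"z",[zat((x0+4,vm),s) for s in(-25,-26)])
    L=f["p"][195:225,272:288].mean((1,2));print(np.round(L))
    print("post top", )
    for v in (203,204,205,206,207,208,209,210,211,212,213,214): print(v,round(zat((280,v+.5-.5),-1.5),2),end=" ")
    print()
```

```text
w8 mark row 199.02813599062134 z [np.float64(36.59394510890107), np.float64(36.86753455639339)]
[ 86.  87.  87.  87.  88.  85.  70.  61.  64.  63.  50.  43.  45.  45.
  44.  44.  59.  72.  80.  89.  91.  91.  90.  89.  88.  88. 106. 113.
 124. 128.]
post top
203 32.96 204 33.67 205 34.37 206 35.07 207 35.77 208 36.46 209 37.16 210 37.86 211 38.55 212 39.25 213 39.94 214 40.63 
w9 mark row 202.09803921568627 z [np.float64(36.71644465064334), np.float64(36.985406813877276)]
[ 85.  88.  86.  86.  87.  86.  87.  89.  76.  63.  62.  64.  65.  62.
  52.  45.  43.  44.  44.  43.  58.  87.  94.  92.  93.  92.  89.  90.
 100. 107.]
post top
203 31.06 204 31.77 205 32.47 206 33.18 207 33.88 208 34.58 209 35.28 210 35.98 211 36.67 212 37.37 213 38.07 214 38.76
```

Now it is only about 0.35 mm low (pointer centre 36.4, mark 36.75, same view). I'll add a last 1.5 mm push.

Call:
drive_tool --deltas '[{"x":-15,"y":-10,"z":-10,"wx":0,"wy":0.12,"wz":0},{"x":-30,"y":-20,"z":-22,"wx":0,"wy":0.24,"wz":0},{"x":-36,"y":-30,"z":-27,"wx":0,"wy":0.36,"wz":0},{"x":-37,"y":-40,"z":-27,"wx":0,"wy":0.48,"wz":0},{"x":-37,"y":-50,"z":-27,"wx":0,"wy":0.6,"wz":0},{"x":-37,"y":-60,"z":-27,"wx":0,"wy":0.72,"wz":0},{"x":-37,"y":-70,"z":-27,"wx":0,"wy":0.84,"wz":0},{"x":-37,"y":-70,"z":-27,"wx":0,"wy":0.96,"wz":0}]'

```text
time: 15.6
position: [0.487, 0.1241, 0.1328]
tcp_rot: [0.033, 0.648, 0.761, -0.023]
contact_force: [-0.3, -0.0, -1.0]
grip_width: -0.0003
```

```bash
python3 s.py
python3 - <<'E'
from h import *
o=bot.get_obs();delta(o,[*st(-80,0),.018],down(YAW));
E
```

```text
15.6 [[-95.08  -1.05]] 0.1328 F sx,sy,z [-0.  -0.3 -1. ]
xyz mm [ -5.8   0.2 115.7] [ 0.0071  0.08   -0.0001]
```

Call:
drive_tool --deltas '[{"x":-5,"y":0.2,"z":35,"wx":0.007,"wy":0.08,"wz":0},{"x":-5,"y":0.2,"z":70,"wx":0.007,"wy":0.08,"wz":0},{"x":-5,"y":0.2,"z":100,"wx":0.007,"wy":0.08,"wz":0},{"x":-5,"y":0.2,"z":115,"wx":0.007,"wy":0.08,"wz":0},{"x":-5,"y":0.2,"z":115,"wx":0.007,"wy":0.08,"wz":0},{"x":-5,"y":0.2,"z":115,"wx":0.007,"wy":0.08,"wz":0}]'

```text
time: 16.1
position: [0.4902, 0.109, 0.0162]
tcp_rot: [0.0, 0.649, 0.761, -0.004]
contact_force: [-1.1, -0.1, 0.7]
grip_width: 0.0001
```

```bash
python3 s.py
python3 - <<'E'
from h import *
o=bot.get_obs();delta(o,[*st(-60,0),.018],down(YAW));
E
```

```text
16.1 [[-79.64  -0.37]] 0.0162 F sx,sy,z [-0.1 -1.1  0.7]
xyz mm [-19.6   0.4  -1.7] [-0.0059  0.0061 -0.0017]
```

Call:
drive_tool --deltas '[{"x":-5,"y":0.3,"z":-1.5,"wx":-0.005,"wy":0,"wz":0},{"x":-9,"y":0.3,"z":-1.5,"wx":-0.005,"wy":0,"wz":0},{"x":-13,"y":0.3,"z":-1.5,"wx":-0.005,"wy":0,"wz":0},{"x":-16,"y":0.3,"z":-1.5,"wx":-0.005,"wy":0,"wz":0},{"x":-18,"y":0.3,"z":-1.5,"wx":-0.005,"wy":0,"wz":0},{"x":-20,"y":0.3,"z":-1.5,"wx":-0.005,"wy":0,"wz":0},{"x":-22,"y":0.3,"z":-1.5,"wx":-0.005,"wy":0,"wz":0},{"x":-22,"y":0.3,"z":-1.5,"wx":-0.005,"wy":0,"wz":0}]'

```text
time: 16.77
position: [0.4929, 0.0898, 0.0158]
tcp_rot: [-0.001, 0.648, 0.761, -0.002]
contact_force: [-0.8, 6.0, 4.5]
grip_width: 0.0005
```

```bash
python3 s.py
```

```text
16.7667 [[-60.27  -0.72]] 0.0158 F sx,sy,z [-6.1  0.2  4.5]
```

Call:
drive_tool --deltas '[{"x":-1,"y":0,"z":0,"wx":0,"wy":0,"wz":0},{"x":-1.6,"y":0,"z":0,"wx":0,"wy":0,"wz":0},{"x":-1.6,"y":0,"z":0,"wx":0,"wy":0,"wz":0}]'

```text
time: 17.02
position: [0.4929, 0.0897, 0.0158]
tcp_rot: [-0.002, 0.648, 0.762, -0.001]
contact_force: [-1.3, 9.6, 5.2]
grip_width: -0.0002
```

```bash
python3 s.py
```

```text
17.0167 [[-60.19  -0.75]] 0.0158 F sx,sy,z [-9.7  0.2  5.2]
```

Call:
drive_tool --deltas '[{"x":-0.8,"y":0,"z":0,"wx":0,"wy":0,"wz":0},{"x":-1.4,"y":0,"z":0,"wx":0,"wy":0,"wz":0},{"x":-1.4,"y":0,"z":0,"wx":0,"wy":0,"wz":0}]'

```text
time: 17.27
position: [0.493, 0.089, 0.0158]
tcp_rot: [-0.002, 0.648, 0.762, -0.001]
contact_force: [-2.5, 11.5, 5.8]
grip_width: 0.0001
```

```bash
python3 s.py
```

```text
17.2667 [[-59.39  -0.76]] 0.0158 F sx,sy,z [-11.7  -0.6   5.8]
```

Call:
drive_tool --deltas '[{"x":-0.7,"y":0,"z":0,"wx":0,"wy":0,"wz":0},{"x":-0.7,"y":0,"z":0,"wx":0,"wy":0,"wz":0}]'

```text
time: 17.43
position: [0.4931, 0.0883, 0.0158]
tcp_rot: [-0.002, 0.648, 0.762, -0.001]
contact_force: [-1.6, 11.8, 4.8]
grip_width: -0.0001
```

```bash
python3 s.py;python3 look.py 60 .24
```

```text
17.4333 [[-58.7   -0.78]] 0.0158 F sx,sy,z [-11.9   0.3   4.8]
depression deg 14.627870825099718 det 1.0000740999999997
cam [[-248.23909619   70.14578232]] 0.0966096140615053 tcp [[-90.67252434  70.21800182]] [0.55808085 0.13112477 0.08321965] 0.5792870152280563
xyz mm [ 32.   70.8 -67.6] [-0.0026 -1.0497  0.0041]
```

Pushed 1.5 mm. I'll back off and recheck with the same view.

Call:
drive_tool --deltas '[{"x":15,"y":0,"z":0,"wx":0,"wy":0,"wz":0},{"x":25,"y":0,"z":-40,"wx":0,"wy":0,"wz":0},{"x":32,"y":0,"z":-80,"wx":0,"wy":-0.1,"wz":0},{"x":32,"y":30,"z":-97,"wx":0,"wy":-0.22,"wz":0},{"x":32,"y":55,"z":-97,"wx":0,"wy":-0.34,"wz":0},{"x":32,"y":71,"z":-90,"wx":0,"wy":-0.46,"wz":0},{"x":32,"y":71,"z":-85,"wx":0,"wy":-0.58,"wz":0},{"x":32,"y":71,"z":-80,"wx":0,"wy":-0.7,"wz":0}]'

```text
time: 18.1
position: [0.5606, 0.1291, 0.0959]
tcp_rot: [0.265, 0.608, 0.714, -0.226]
contact_force: [-0.1, 0.3, -0.7]
grip_width: 0.0002
```

Call:
drive_tool --deltas '[{"x":4,"y":-1,"z":3,"wx":0,"wy":-0.11,"wz":0},{"x":8,"y":-1,"z":6,"wx":0,"wy":-0.22,"wz":0},{"x":12,"y":-1,"z":9,"wx":0,"wy":-0.33,"wz":0},{"x":12,"y":-1,"z":9,"wx":0,"wy":-0.34,"wz":0},{"x":12,"y":-1,"z":9,"wx":0,"wy":-0.34,"wz":0},{"x":12,"y":-1,"z":9,"wx":0,"wy":-0.34,"wz":0}]'

```text
time: 18.6
position: [0.5577, 0.131, 0.0806]
tcp_rot: [0.378, 0.561, 0.66, -0.325]
contact_force: [-0.3, 0.2, -0.2]
grip_width: -0.0001
```

```bash
python3 snap.py wrist w10;python3 crop.py pics/w10.png pics/w10c.png 190 110 350 270 4.5
python3 - <<'E'
from h import *
for t,cols,vr in (("w10",[275,280,286],range(204,216)),):
    f=np.load(t+".npz");o=dict(position=f["pos"],tcp_rot=f["rot"]);C=cam("wrist",o);X=cloud(C,f["d"])
    for v in vr:
        q=np.median(X[v,cols[0]:cols[2]],0); print(t,v,np.round(tost(q)[0],1),np.round(q[2]*1000,1))
    m=mask(f["p"],(0,130,60),(10,255,255))|mask(f["p"],(170,130,60),(180,255,255)); m[:,:285]=0;m[:,310:]=0;m[230:]=0;m[:180]=0
    ys,xs=np.where(m>0);print(xs.min(),xs.max(),ys.min(),ys.max()); q=np.median(X[m>0],0);print(np.round(tost(q)[0],1),q[2]*1000)
    print("plate",[np.round(np.median(X[v-1:v+2,u-1:u+2].reshape(-1,3),0)[2]*1000,1) for u,v in ((110,216),(200,216),(255,218))])
E
```

```text
18.6 [0.5577 0.131  0.0806] [ 0.3785  0.5614  0.6604 -0.3248]
w10 204 [111.4  64.4] 0.1
w10 205 [112.   64.3] 1.1
w10 206 [111.2  64.3] 2.2
w10 207 [111.9  64.2] 3.1
w10 208 [111.5  64.3] 4.1
w10 209 [112.2  64.2] 5.1
w10 210 [115.5  64.1] 5.2
w10 211 [120.1  64.2] 5.1
w10 212 [-1.6 66. ] 35.6
w10 213 [-1.1 66.1] 36.1
w10 214 [-1.4 66. ] 36.8
w10 215 [-1.4 66.1] 37.5
294 305 204 210
[-25.5  78.3] 36.769843861602176
plate [np.float64(39.9), np.float64(39.5), np.float64(40.9)]
```

View pics/w10c.png

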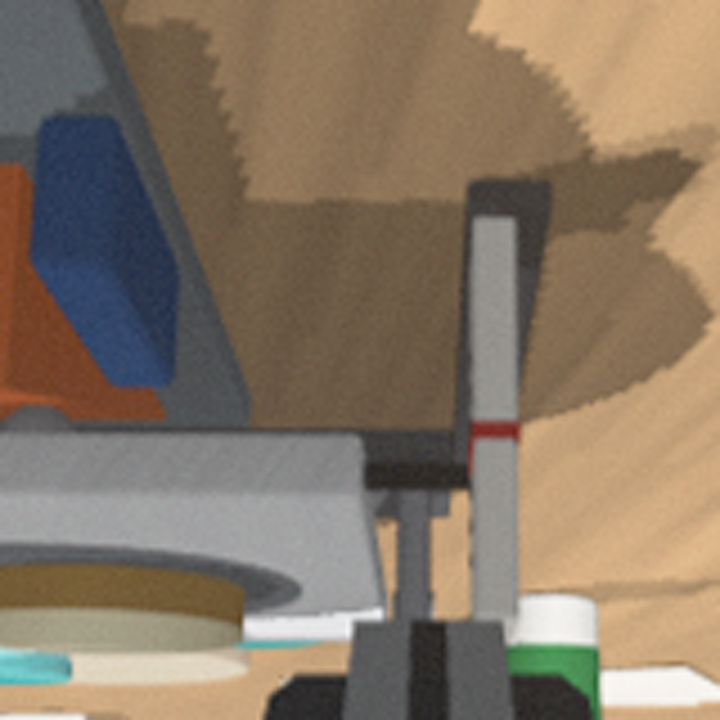

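Level: pointer bar z is 35.3–38 (centre about 36.7) and the mark is 36.77 in the same view, with the arm off the wedge. Next is the dish. On the way I'll measure dish_low from above.

Run:
```python
from h import *
o=bot.get_obs();delta(o,[*st(-60,0),.25],down(YAW));delta(o,[*st(140,0),.22],down(1.21))
f=np.load("top0.npz");C=cam("top");p=f["p"]
m=mask(p,(160,25,50),(180,140,160))
for c in blobs(m,150): print(cv2.minEnclosingCircle(c),np.round(ray(C,[cv2.minEnclosingCircle(c)[0]],.012),4))
m=mask(p,(80,120,60),(95,255,255))
for c in blobs(m,150): print("turq",cv2.minEnclosingCircle(c),np.round(ray(C,[cv2.minEnclosingCircle(c)[0]],.012),4))
```

```text
xyz mm [-160.4  -70.6  -58.2] [-1.9000e-03  1.0435e+00 -4.0000e-04]
xyz mm [-235.1  -70.3  129.8] [0.2695 1.0195 0.4717]
((408.0, 263.0), 11.70479965209961) [[ 0.4572 -0.3572  0.012 ]]
turq ((450.3227844238281, 259.10760498046875), 12.708685874938965) [[ 0.4658 -0.4571  0.012 ]]
turq ((365.74627685546875, 278.44775390625), 12.266261100769043) [[ 0.4217 -0.2568  0.012 ]]
turq ((384.7674560546875, 218.92442321777344), 11.949173927307129) [[ 0.5619 -0.3064  0.012 ]]
```

Call:
drive_tool --deltas '[{"x":-36,"y":-12,"z":-13,"wx":0,"wy":0.12,"wz":0},{"x":-72,"y":-24,"z":-26,"wx":0,"wy":0.24,"wz":0},{"x":-105,"y":-36,"z":-38,"wx":0,"wy":0.36,"wz":0},{"x":-135,"y":-50,"z":-50,"wx":0,"wy":0.48,"wz":0},{"x":-160,"y":-70,"z":-58,"wx":0,"wy":0.6,"wz":0},{"x":-160,"y":-70,"z":-58,"wx":0,"wy":0.72,"wz":0},{"x":-160,"y":-70,"z":-58,"wx":0,"wy":0.84,"wz":0},{"x":-160,"y":-70,"z":-58,"wx":0,"wy":0.96,"wz":0}]' --hand 0.85

```text
time: 19.32
position: [0.4951, 0.0898, 0.2544]
tcp_rot: [0.034, 0.648, 0.76, -0.023]
contact_force: [0.1, -0.6, -0.8]
grip_width: 0.0726
```

Run:
```python
from h import *
o=bot.get_obs();delta(o,[*st(130,0),.22],down(1.21))
```

```text
xyz mm [-186.5   -1.7   49.7] [0.0305 0.0766 0.5193]
```

Call:
drive_tool --deltas '[{"x":-40,"y":0,"z":10,"wx":0.005,"wy":0.077,"wz":0.08},{"x":-80,"y":-1,"z":20,"wx":0.012,"wy":0.077,"wz":0.2},{"x":-120,"y":-1,"z":30,"wx":0.018,"wy":0.077,"wz":0.3},{"x":-160,"y":-2,"z":40,"wx":0.024,"wy":0.077,"wz":0.4},{"x":-186,"y":-2,"z":50,"wx":0.03,"wy":0.077,"wz":0.5},{"x":-186,"y":-2,"z":50,"wx":0.03,"wy":0.077,"wz":0.52},{"x":-186,"y":-2,"z":50,"wx":0.03,"wy":0.077,"wz":0.52},{"x":-186,"y":-2,"z":50,"wx":0.03,"wy":0.077,"wz":0.52}]'

```text
time: 19.98
position: [0.5216, -0.0977, 0.2169]
tcp_rot: [0.001, 0.823, 0.569, -0.006]
contact_force: [0.0, 0.3, 0.5]
grip_width: 0.0723
```

```bash
python3 snap.py wrist w11
python3 - <<'E'
from h import *
o=bot.get_obs();delta(o,[.43,-.41,.15],down(1.21))
E
```

```text
19.9833 [ 0.5216 -0.0977  0.2169] [ 8.000e-04  8.226e-01  5.685e-01 -5.700e-03]
xyz mm [-324.6   24.9   69.9] [-0.0058  0.0105  0.0006]
```

View pics/w11.png

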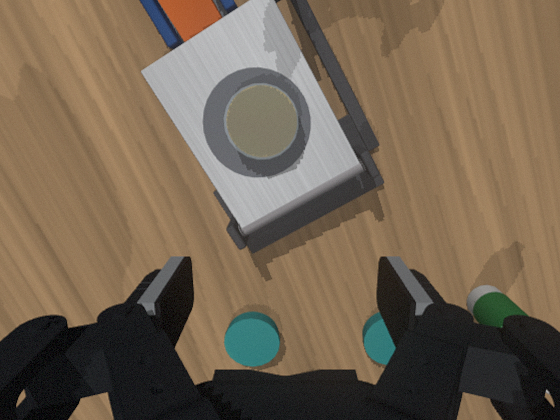

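The amber dish is at (261,121), centred on the dark ring of the plate. Next I'll go over the red dish.

```bash
cat > low.py <<'E'
from h import *
import sys
f=np.load(sys.argv[1]+".npz");o=dict(position=f["pos"],tcp_rot=f["rot"]);C=cam("wrist",o);p=f["p"]
m=mask(p,(18,40,60),(40,160,200));m[200:]=0
for c in blobs(m,800)[:2]:
    (x,y),r=cv2.minEnclosingCircle(c);e=cv2.fitEllipse(c);q=ray(C,[(x,y),e[0]],.057);print((x,y,r),e,np.round(q,4),tost(q))
X=cloud(C,f["d"]);print("lid z",X[115:127,255:267,2].mean(),"plate", X[70,165],X[215,250],X[170,340],X[20,260])
E
python3 low.py w11
```

```text
(261.5, 120.5, 35.78417205810547) ((261.1676330566406, 120.64368438720703), (68.59246826171875, 70.61111450195312), 164.91954040527344) [[ 0.5213 -0.0434  0.057 ]
 [ 0.521  -0.0434  0.057 ]] [[75.81023863  6.16231609]
 [75.77457693  5.87723592]]
lid z 0.05759753483162184 plate [0.4619417  0.02055172 0.04051664] [ 0.48014775 -0.11658661  0.04263885] [ 0.56794114 -0.10688129  0.04019799] [0.54716854 0.02731569 0.04130727]
```

Call:
drive_tool --deltas '[{"x":-325,"y":25,"z":0,"wx":-0.006,"wy":0.01,"wz":0},{"x":-325,"y":25,"z":0,"wx":-0.006,"wy":0.01,"wz":0},{"x":-325,"y":25,"z":0,"wx":-0.006,"wy":0.01,"wz":0},{"x":-325,"y":25,"z":0,"wx":-0.006,"wy":0.01,"wz":0},{"x":-325,"y":25,"z":0,"wx":-0.006,"wy":0.01,"wz":0},{"x":-325,"y":25,"z":40,"wx":-0.006,"wy":0.01,"wz":0},{"x":-325,"y":25,"z":70,"wx":-0.006,"wy":0.01,"wz":0},{"x":-325,"y":25,"z":70,"wx":-0.006,"wy":0.01,"wz":0}]'

```text
time: 20.7
position: [0.4333, -0.4017, 0.1571]
tcp_rot: [0.001, 0.822, 0.57, -0.001]
contact_force: [1.5, -0.1, -0.3]
grip_width: 0.0725
```

Call:
drive_tool --deltas '[{"x":0,"y":0,"z":0,"wx":0,"wy":0,"wz":0},{"x":0,"y":0,"z":0,"wx":0,"wy":0,"wz":0}]'

```text
time: 20.87
position: [0.4317, -0.3998, 0.1548]
tcp_rot: [-0.002, 0.823, 0.568, -0.001]
contact_force: [0.5, 0.6, 0.5]
grip_width: 0.0725
```

```bash
python3 snap.py wrist w12
```

```text
20.8667 [ 0.4317 -0.3998  0.1548] [-0.0021  0.8227  0.5684 -0.0014]
```

View pics/w12.png

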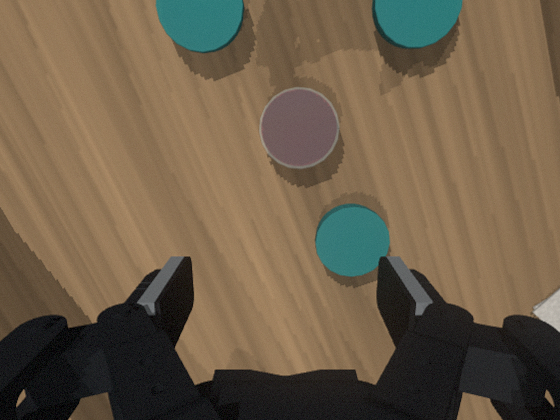

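Run:
```python
from h import *
f=np.load("w12.npz");o=dict(position=f["pos"],tcp_rot=f["rot"]);C=cam("wrist",o)
g=cv2.medianBlur(cv2.cvtColor(f["p"],cv2.COLOR_RGB2HSV),5);m=cv2.inRange(g,(150,15,40),(180,160,220))|cv2.inRange(g,(0,0,40),(6,80,220))
m[:85]=0;m[175:]=0;m[:,:250]=0;m[:,345:]=0
c=blobs(m,300)[0];e=cv2.minEnclosingCircle(c);print(e,cv2.fitEllipse(c)); q=ray(C,[e[0],cv2.fitEllipse(c)[0],(299.5,128)],.016);print(q)
X=cloud(C,f["d"]);print(X[128,300],X[128,230])
q=q[1];o=bot.get_obs();delta(o,[q[0],q[1],.06],down(1.21));delta(o,[q[0],q[1],.005],down(1.21))
```

```text
((298.61248779296875, 127.07205963134766), 38.00362014770508) ((298.2358093261719, 127.29617309570312), (70.94966125488281, 73.49248504638672), 43.290828704833984)
[[ 0.45758125 -0.3576899   0.016     ]
 [ 0.45726434 -0.35774397  0.016     ]
 [ 0.45796271 -0.35855572  0.016     ]]
[ 0.45830936 -0.35869136  0.01594081] [ 0.40704983 -0.34049496 -0.00077455]
xyz mm [47.6  8.8 95.8] [-0.0036  0.0005  0.0006]
xyz mm [ 47.6   9.  150.8] [-0.0036  0.0005  0.0006]
```

Call:
drive_tool --deltas '[{"x":30,"y":6,"z":30,"wx":-0.003,"wy":0,"wz":0},{"x":47.5,"y":9.3,"z":60,"wx":-0.003,"wy":0,"wz":0},{"x":47.5,"y":9.3,"z":85,"wx":-0.003,"wy":0,"wz":0},{"x":47.5,"y":9.3,"z":95,"wx":-0.003,"wy":0,"wz":0},{"x":47.5,"y":9.3,"z":120,"wx":-0.003,"wy":0,"wz":0},{"x":47.5,"y":9.3,"z":140,"wx":-0.003,"wy":0,"wz":0},{"x":47.5,"y":9.3,"z":146,"wx":-0.003,"wy":0,"wz":0},{"x":47.5,"y":9.3,"z":146,"wx":-0.003,"wy":0,"wz":0}]'

```text
time: 21.58
position: [0.4574, -0.3579, 0.0093]
tcp_rot: [-0.001, 0.822, 0.569, -0.001]
contact_force: [-1.2, -0.4, -0.9]
grip_width: 0.0724
```

Call:
drive_tool --deltas '[{"x":0,"y":0,"z":1.5,"wx":0,"wy":0,"wz":0},{"x":0,"y":0,"z":3,"wx":0,"wy":0,"wz":0},{"x":0,"y":0,"z":3,"wx":0,"wy":0,"wz":0}]'

```text
time: 21.83
position: [0.4581, -0.3598, 0.0078]
tcp_rot: [0.001, 0.823, 0.569, -0.0]
contact_force: [0.5, -0.1, 0.1]
grip_width: 0.0724
```

Call:
drive_tool --deltas '[{"x":0,"y":0,"z":1,"wx":0,"wy":0,"wz":0},{"x":0,"y":0,"z":2,"wx":0,"wy":0,"wz":0}]'

```text
time: 22.0
position: [0.4577, -0.3595, 0.0051]
tcp_rot: [0.001, 0.823, 0.569, -0.001]
contact_force: [-0.9, 0.2, 0.2]
grip_width: 0.0724
```

Call:
drive_tool --deltas '[{"x":0,"y":0,"z":1,"wx":0,"wy":0,"wz":0},{"x":0,"y":0,"z":2,"wx":0,"wy":0,"wz":0}]'

```text
time: 22.17
position: [0.4573, -0.3591, 0.0024]
tcp_rot: [0.0, 0.823, 0.569, -0.001]
contact_force: [-0.7, 0.4, -0.1]
grip_width: 0.0723
```

Call:
drive_tool --deltas '[{"x":0,"y":0,"z":1,"wx":0,"wy":0,"wz":0},{"x":0,"y":0,"z":2,"wx":0,"wy":0,"wz":0},{"x":0,"y":0,"z":3,"wx":0,"wy":0,"wz":0}]'

```text
time: 22.42
position: [0.4572, -0.359, -0.0008]
tcp_rot: [-0.0, 0.823, 0.569, -0.001]
contact_force: [-0.0, 0.2, -0.1]
grip_width: 0.0723
```

Call:
drive_tool --deltas '[{"x":0,"y":0,"z":0,"wx":0,"wy":0,"wz":0},{"x":0,"y":0,"z":0,"wx":0,"wy":0,"wz":0},{"x":0,"y":0,"z":0,"wx":0,"wy":0,"wz":0}]' --hand 0.6 --newtons 25

```text
time: 22.67
position: [0.4572, -0.3589, -0.0006]
tcp_rot: [-0.0, 0.823, 0.569, -0.001]
contact_force: [-0.2, 0.2, 1.7]
grip_width: 0.0587
```

```bash
python3 snap.py wrist w13; python3 s.py
```

```text
22.6667 [ 0.4572 -0.3589 -0.0006] [-1.000e-04  8.227e-01  5.685e-01 -7.000e-04]
22.7167 [[ 377.08 -107.33]] -0.0006 F sx,sy,z [ 0.3 -0.2  1.6]
```

View pics/w13.png

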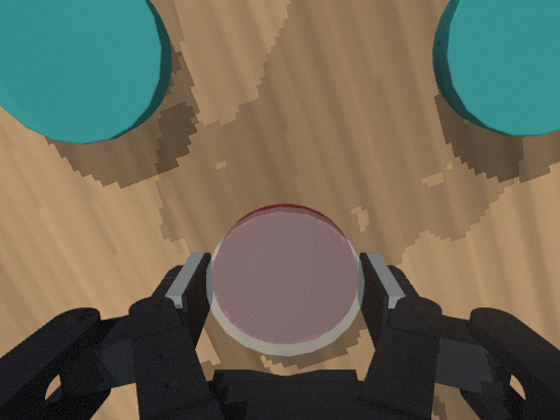

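The red dish is between the pads at (285,278), with the gripper stopped at 58.7 mm. Now I'll lift it.

Call:
drive_tool --deltas '[{"x":0,"y":0,"z":0,"wx":0,"wy":0,"wz":0},{"x":0,"y":0,"z":0,"wx":0,"wy":0,"wz":0},{"x":0,"y":0,"z":-20,"wx":0,"wy":0,"wz":0},{"x":0,"y":0,"z":-50,"wx":0,"wy":0,"wz":0},{"x":0,"y":0,"z":-90,"wx":0,"wy":0,"wz":0},{"x":0,"y":0,"z":-130,"wx":0,"wy":0,"wz":0},{"x":0,"y":0,"z":-130,"wx":0,"wy":0,"wz":0},{"x":0,"y":0,"z":-130,"wx":0,"wy":0,"wz":0}]' --hand 0.5 --newtons 35

```text
time: 23.38
position: [0.4591, -0.3606, 0.1321]
tcp_rot: [0.003, 0.823, 0.569, -0.0]
contact_force: [-0.1, 0.5, -1.4]
grip_width: 0.0586
```

```bash
python3 snap.py wrist w14
python3 - <<'E'
from h import *
f=np.load("w14.npz");o=dict(position=f["pos"],tcp_rot=f["rot"]);C=cam("wrist",o)
g=cv2.medianBlur(cv2.cvtColor(f["p"],cv2.COLOR_RGB2HSV),5);m=cv2.inRange(g,(150,15,40),(180,160,220));m[:190]=0;m[360:]=0
c=blobs(m,300)[0];e=cv2.fitEllipse(c);print(cv2.minEnclosingCircle(c),e)
r,p=tool(o);X=cloud(C,f["d"]);q=(X[300,285]-p)@r;print("lid pt tool",q,(X[250,285]-p)@r,(X[280,240]-p)@r,(X[280,330]-p)@r)
K=bot.get_calibration("wrist")
n=r.T@(ray(C,[e[0],cv2.minEnclosingCircle(c)[0]],p[2]-q[2])-p).T; print(n.T*1000)
o=bot.get_obs();delta(o,[.521,-.0434,.16],down(1.21))
E
```

```text
23.3833 [ 0.4591 -0.3606  0.1321] [ 3.100e-03  8.226e-01  5.685e-01 -1.000e-04]
((278.0, 275.5), 64.85570526123047) ((271.9624938964844, 276.18560791015625), (69.39127349853516, 117.69066619873047), 23.330078125)
lid pt tool [-0.00491439 -0.00013889 -0.0173603 ] [ 0.01547083 -0.00012574 -0.017917  ] [ 0.00331385 -0.01677588 -0.01729503] [ 0.00303802  0.01657367 -0.01679289]
[[  4.90517984  -4.93558093 -17.40326843]
 [  5.17541031  -2.70997031 -17.39334447]]
xyz mm [317.8 -52.5 -30.7] [ 0.001   0.0019 -0.0005]
```

View pics/w14.png

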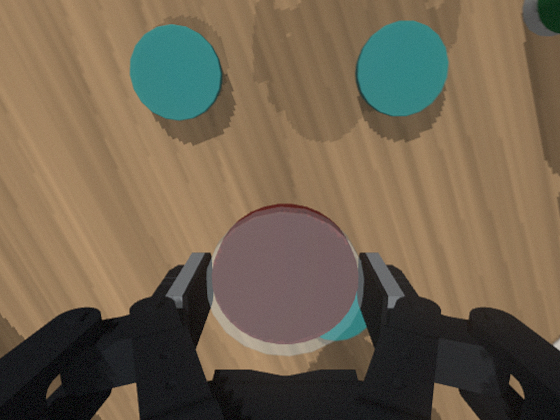

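```bash
python3 crop.py pics/w14.png pics/w14c.png 190 190 380 370 4
python3 - <<'E'
from h import *
T=bot.get_calibration("wrist");K=T["K"];M=T["tool_from_camera"]
def tx(u,v,z):
    d=M[:3,:3]@np.linalg.inv(K)@np.array([u,v,1.]);t=M[:3,3];return (t+d*(z-t[2])/d[2])*1000
for v in (343,355): print(v,tx(285,v,-.0174))
for v in (205,210): print(v,tx(285,v,-.0014),tx(285,v,-.0174))
print(tx(211,280,-.0174),tx(360,280,-.0174))
E
```

```text
343 [-23.54112727  -0.15103104 -17.4       ]
355 [-28.98263238  -0.15457593 -17.4       ]
205 [27.66892375 -0.11400167 -1.4       ] [ 32.12306728  -0.11476847 -17.4       ]
210 [25.61899025 -0.1153371  -1.4       ] [ 30.30453201  -0.11595316 -17.4       ]
[  3.37387892 -27.47891678 -17.4       ] [  3.33893322  27.5772586  -17.4       ]
```

View pics/w14c.png

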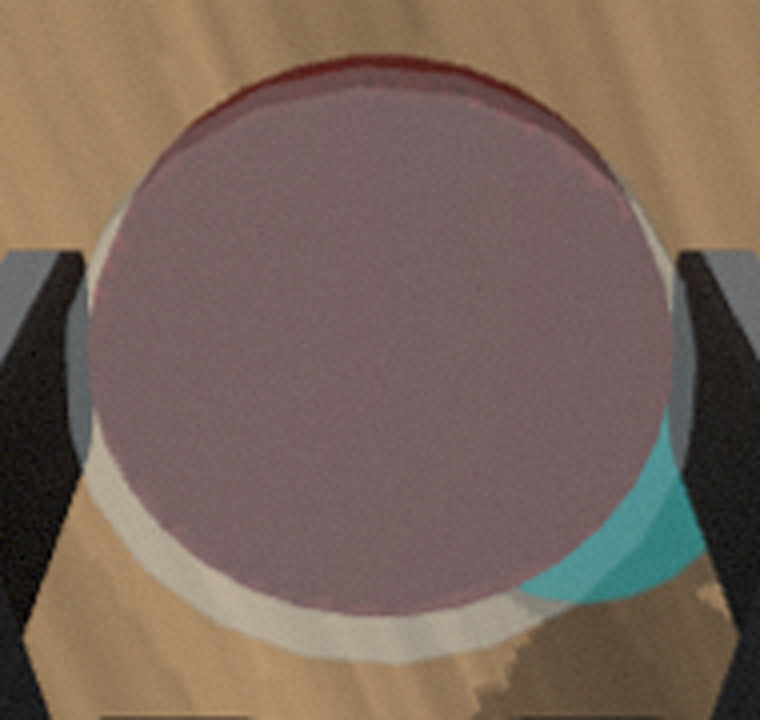

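The dish sits about 0.3 mm off the tool centre, with its underside 1.4 mm above the TCP plane. I'll carry it over dish_low.

Call:
drive_tool --deltas '[{"x":20,"y":-4,"z":-20,"wx":0.001,"wy":0.002,"wz":0},{"x":55,"y":-10,"z":-31,"wx":0.001,"wy":0.002,"wz":0},{"x":95,"y":-16,"z":-31,"wx":0.001,"wy":0.002,"wz":0},{"x":135,"y":-22,"z":-31,"wx":0.001,"wy":0.002,"wz":0},{"x":175,"y":-29,"z":-31,"wx":0.001,"wy":0.002,"wz":0},{"x":215,"y":-36,"z":-31,"wx":0.001,"wy":0.002,"wz":0},{"x":255,"y":-42,"z":-31,"wx":0.001,"wy":0.002,"wz":0},{"x":290,"y":-48,"z":-31,"wx":0.001,"wy":0.002,"wz":0}]'

```text
time: 24.1
position: [0.5137, -0.0678, 0.1579]
tcp_rot: [-0.003, 0.822, 0.569, -0.001]
contact_force: [0.5, -0.9, -0.5]
grip_width: 0.0584
```

Call:
drive_tool --deltas '[{"x":20,"y":-4,"z":0,"wx":0,"wy":0,"wz":0},{"x":27,"y":-4,"z":0,"wx":0,"wy":0,"wz":0},{"x":27,"y":-4,"z":0,"wx":0,"wy":0,"wz":0},{"x":27,"y":-4,"z":0,"wx":0,"wy":0,"wz":0}]'

```text
time: 24.43
position: [0.5201, -0.0442, 0.1588]
tcp_rot: [-0.002, 0.823, 0.569, -0.001]
contact_force: [-0.6, -0.3, -1.2]
grip_width: 0.0584
```

Run:
```python
from h import *
o=bot.get_obs();print(o["position"],o["tcp_rot"]);delta(o,[.5209,-.0440,.085],down(1.21));delta(o,[.5209,-.0440,.060],down(1.21))
```

```text
[ 0.52012888 -0.04421835  0.1588082 ] [-0.00154065  0.82258505  0.56863885 -0.00114624]
xyz mm [ 0.5  0.9 73.8] [-0.0038  0.0001 -0.0003]
xyz mm [ 0.5  1.  98.8] [-0.0038  0.0001 -0.0003]
```

Call:
drive_tool --deltas '[{"x":0.5,"y":0.9,"z":30,"wx":-0.003,"wy":0,"wz":0},{"x":0.5,"y":0.9,"z":60,"wx":-0.003,"wy":0,"wz":0},{"x":0.5,"y":0.9,"z":80,"wx":-0.003,"wy":0,"wz":0},{"x":0.5,"y":0.9,"z":93,"wx":-0.003,"wy":0,"wz":0},{"x":0.5,"y":0.9,"z":98,"wx":-0.003,"wy":0,"wz":0},{"x":0.5,"y":0.9,"z":98,"wx":-0.003,"wy":0,"wz":0},{"x":0.5,"y":0.9,"z":98,"wx":-0.003,"wy":0,"wz":0}]'

```text
time: 25.02
position: [0.5218, -0.0447, 0.0622]
tcp_rot: [0.0, 0.823, 0.568, 0.001]
contact_force: [1.0, -0.5, -0.2]
grip_width: 0.0581
```

```bash
python3 - <<'E'
from h import *
o=bot.get_obs();print(o["position"],o["tcp_rot"],o["contact_force"]);delta(o,[.5209,-.0440,.056],down(1.21))
E
python3 snap.py scene s2;python3 crop.py pics/s2.png pics/s2c.png 210 130 330 240 6
```

```text
[ 0.52180541 -0.04474556  0.06221102] [2.77279440e-04 8.23138664e-01 5.67840033e-01 5.99800950e-04] [ 1.00906855 -0.495029   -0.22827103]
xyz mm [ 0.4 -1.1  6.2] [ 0.0011 -0.0007 -0.0022]
25.0167 [ 0.5218 -0.0447  0.0622] [3.000e-04 8.231e-01 5.678e-01 6.000e-04]
```

View pics/s2c.png

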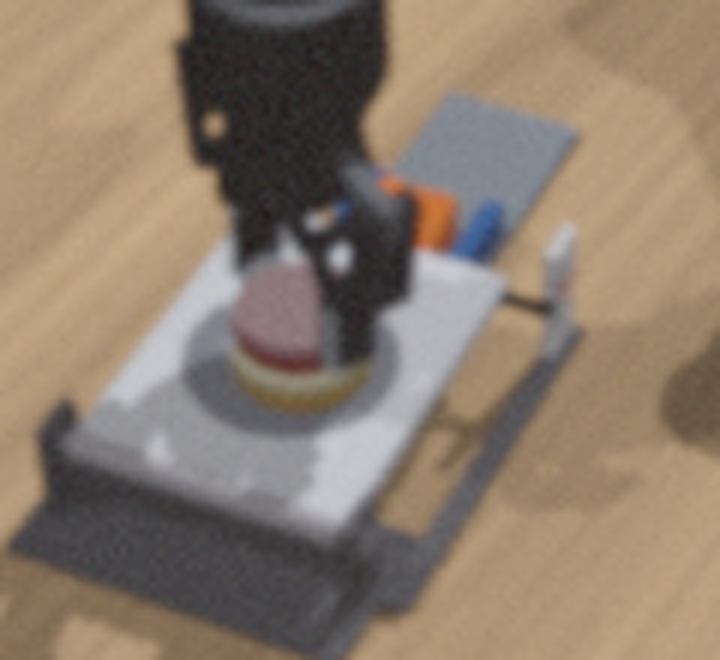

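The red dish hovers right above the amber one. I'll lower it gently.

Call:
drive_tool --deltas '[{"x":0.4,"y":-0.9,"z":1.5,"wx":0,"wy":0,"wz":-0.002},{"x":0.4,"y":-0.9,"z":3,"wx":0,"wy":0,"wz":-0.002},{"x":0.4,"y":-0.9,"z":4,"wx":0,"wy":0,"wz":-0.002},{"x":0.4,"y":-0.9,"z":4,"wx":0,"wy":0,"wz":-0.002}]'

```text
time: 25.4
position: [0.5212, -0.0429, 0.0583]
tcp_rot: [0.0, 0.822, 0.569, 0.001]
contact_force: [0.3, 0.1, -0.0]
grip_width: 0.0585
```

Call:
drive_tool --deltas '[{"x":0,"y":0,"z":0.8,"wx":0,"wy":0,"wz":0},{"x":0,"y":0,"z":0.8,"wx":0,"wy":0,"wz":0}]'

```text
time: 25.57
position: [0.5211, -0.0428, 0.0573]
tcp_rot: [0.0, 0.822, 0.569, 0.001]
contact_force: [-0.9, 0.5, -1.3]
grip_width: 0.0584
```

Run:
```python
from h import *
o=bot.get_obs();print(o["position"],o["contact_force"]);delta(o,[.5209,-.0440,.056],down(1.21))
```

```text
[ 0.52108309 -0.0428437   0.05730706] [-0.88995939  0.49694368 -1.3074618 ]
xyz mm [-1.1  0.2  1.3] [ 0.0014 -0.0009  0.0017]
```

Call:
drive_tool --deltas '[{"x":-1,"y":0.2,"z":0,"wx":0,"wy":0,"wz":0},{"x":-1,"y":0.2,"z":0.6,"wx":0,"wy":0,"wz":0},{"x":-1,"y":0.2,"z":0.6,"wx":0,"wy":0,"wz":0}]'

```text
time: 25.82
position: [0.521, -0.0441, 0.0567]
tcp_rot: [0.0, 0.822, 0.569, 0.001]
contact_force: [0.2, -0.9, -0.1]
grip_width: 0.0585
```

Call:
drive_tool --deltas '[{"x":0,"y":0,"z":0.6,"wx":0,"wy":0,"wz":0},{"x":0,"y":0,"z":0.6,"wx":0,"wy":0,"wz":0}]'

```text
time: 25.98
position: [0.521, -0.0441, 0.0566]
tcp_rot: [0.0, 0.822, 0.569, 0.001]
contact_force: [-0.6, 0.0, 5.6]
grip_width: 0.0583
```

Call:
drive_tool --deltas '[{"x":0,"y":0,"z":0.6,"wx":0,"wy":0,"wz":0},{"x":0,"y":0,"z":0.6,"wx":0,"wy":0,"wz":0}]'

```text
time: 26.15
position: [0.521, -0.044, 0.0565]
tcp_rot: [0.001, 0.822, 0.569, 0.001]
contact_force: [-2.8, 0.4, 9.3]
grip_width: 0.0585
```

Contact felt at 5–9 N. I'll unload, open and retreat straight up.

Call:
drive_tool --deltas '[{"x":0,"y":0,"z":-1,"wx":0,"wy":0,"wz":0},{"x":0,"y":0,"z":-1,"wx":0,"wy":0,"wz":0}]'

```text
time: 26.32
position: [0.5211, -0.044, 0.0567]
tcp_rot: [0.0, 0.822, 0.569, 0.001]
contact_force: [-0.3, -0.2, 0.5]
grip_width: 0.0581
```

Call:
drive_tool --deltas '[{"x":0,"y":0,"z":0,"wx":0,"wy":0,"wz":0},{"x":0,"y":0,"z":0,"wx":0,"wy":0,"wz":0},{"x":0,"y":0,"z":0,"wx":0,"wy":0,"wz":0},{"x":0,"y":0,"z":0,"wx":0,"wy":0,"wz":0},{"x":0,"y":0,"z":0,"wx":0,"wy":0,"wz":0}]' --hand 0.9

```text
time: 26.73
position: [0.5208, -0.0439, 0.0564]
tcp_rot: [0.0, 0.822, 0.569, 0.001]
contact_force: [0.0, 1.3, -0.0]
grip_width: 0.0768
```

Call:
drive_tool --deltas '[{"x":0,"y":0,"z":-15,"wx":0,"wy":0,"wz":0},{"x":0,"y":0,"z":-45,"wx":0,"wy":0,"wz":0},{"x":0,"y":0,"z":-85,"wx":0,"wy":0,"wz":0},{"x":0,"y":0,"z":-125,"wx":0,"wy":0,"wz":0},{"x":-35,"y":0,"z":-150,"wx":0,"wy":0,"wz":0},{"x":-60,"y":0,"z":-160,"wx":0,"wy":0,"wz":0},{"x":-60,"y":0,"z":-160,"wx":0,"wy":0,"wz":0},{"x":-60,"y":0,"z":-160,"wx":0,"wy":0,"wz":0}]'

```text
time: 27.4
position: [0.4998, -0.1012, 0.2173]
tcp_rot: [0.001, 0.823, 0.568, 0.001]
contact_force: [0.1, 0.1, -0.8]
grip_width: 0.0766
```

```bash
python3 snap.py wrist w15; python3 snap.py scene s3;python3 crop.py pics/s3.png pics/s3c.png 210 130 330 240 6; python3 -c "
from h import *
f=np.load('w15.npz');C=cam('wrist',dict(position=f['pos'],tcp_rot=f['rot']))
print(proj(C,[[.5211,-.0434,.073],[.5211,-.0434,.057]]))"
```

```text
27.4 [ 0.4998 -0.1012  0.2173] [0.001  0.8227 0.5684 0.0014]
27.45 [ 0.4994 -0.1003  0.2163] [2.000e-04 8.224e-01 5.689e-01 9.000e-04]
[[283.76382901 108.93611705]
 [283.75892317 108.54462886]]
```

View pics/w15.png

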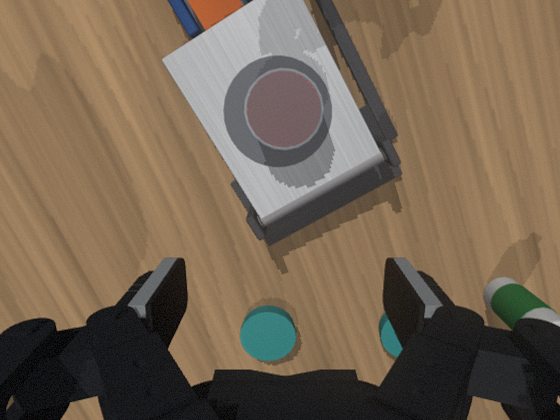

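View pics/s3c.png

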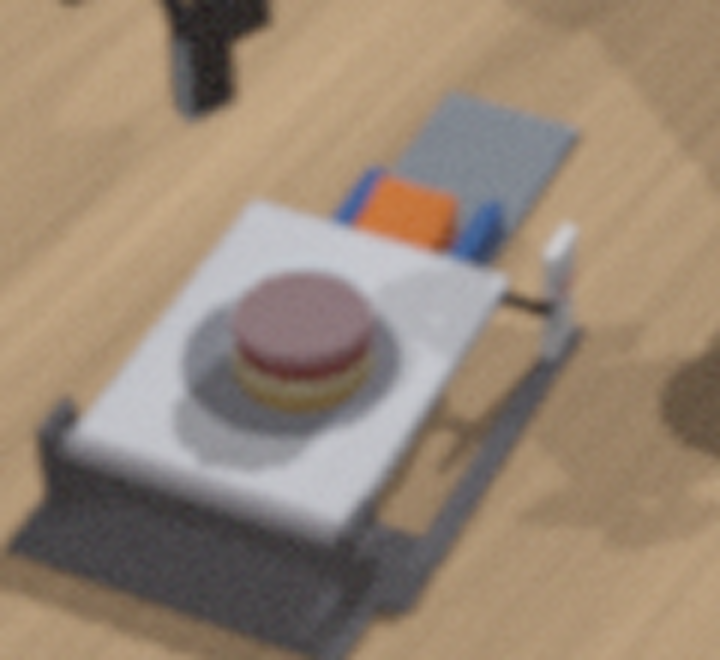

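The stack is square: its lid centre is at (284,109), against a predicted (283.8,108.9). There's plenty of time, so I'll recheck the pointer now that the load is on.

Run:
```python
from h import *
o=bot.get_obs();delta(o,[*st(-90,70),.20],down(YAW))
```

```text
xyz mm [236.1 -25.9  16. ] [ 4.000e-04 -1.200e-03 -5.192e-01]
```

Call:
drive_tool --deltas '[{"x":40,"y":-5,"z":0,"wx":0,"wy":0,"wz":-0.1},{"x":80,"y":-10,"z":0,"wx":0,"wy":0,"wz":-0.2},{"x":120,"y":-15,"z":0,"wx":0,"wy":0,"wz":-0.3},{"x":160,"y":-20,"z":0,"wx":0,"wy":0,"wz":-0.4},{"x":200,"y":-26,"z":5,"wx":0,"wy":0,"wz":-0.5},{"x":236,"y":-26,"z":16,"wx":0,"wy":0,"wz":-0.52},{"x":236,"y":-26,"z":16,"wx":0,"wy":0,"wz":-0.52},{"x":236,"y":-26,"z":16,"wx":0,"wy":0,"wz":-0.52}]' --hand 0

```text
time: 28.17
position: [0.5569, 0.1327, 0.1982]
tcp_rot: [-0.001, 0.646, 0.763, -0.001]
contact_force: [0.2, 0.3, 0.3]
grip_width: -0.0003
```

```bash
python3 look.py 60 .24
```

```text
depression deg 14.627877168184005 det 1.0000740999999997
cam [[-248.23908928   70.14612091]] 0.09660963977013085 tcp [[-90.67263977  70.21700119]] [0.55807984 0.13112472 0.0832187 ] 0.579285899256472
xyz mm [ -1.8   1.1 115. ] [ 8.0000e-04 -1.0476e+00  6.6000e-03]
```

Call:
drive_tool --deltas '[{"x":-2,"y":1,"z":10,"wx":0,"wy":-0.12,"wz":0.006},{"x":-2,"y":1,"z":20,"wx":0,"wy":-0.24,"wz":0.006},{"x":-2,"y":1,"z":30,"wx":0,"wy":-0.36,"wz":0.006},{"x":-2,"y":1,"z":40,"wx":0,"wy":-0.48,"wz":0.006},{"x":-2,"y":1,"z":55,"wx":0,"wy":-0.6,"wz":0.006},{"x":-2,"y":1,"z":70,"wx":0,"wy":-0.72,"wz":0.006},{"x":-2,"y":1,"z":90,"wx":0,"wy":-0.84,"wz":0.006},{"x":-2,"y":1,"z":105,"wx":0,"wy":-0.96,"wz":0.006}]'

```text
time: 28.83
position: [0.5597, 0.1282, 0.0953]
tcp_rot: [0.354, 0.577, 0.672, -0.299]
contact_force: [0.6, -0.2, -0.7]
grip_width: -0.0001
```

```bash
python3 look.py 60 .24
```

```text
depression deg 14.627227431737628 det 1.0000740999999997
cam [[-248.23972061   70.21939015]] 0.09660700637370581 tcp [[-91.0381464   70.28645348]] [0.55809026 0.13149661 0.08285063] 0.5793274729333997
xyz mm [12.2 -1.2  4.2] [ 0.0006 -0.0826 -0.0075]
```

Call:
drive_tool --deltas '[{"x":6,"y":-1,"z":4,"wx":0,"wy":-0.04,"wz":-0.007},{"x":12,"y":-1,"z":4,"wx":0,"wy":-0.08,"wz":-0.007},{"x":12,"y":-1,"z":4,"wx":0,"wy":-0.08,"wz":-0.007},{"x":12,"y":-1,"z":4,"wx":0,"wy":-0.08,"wz":-0.007}]'

```text
time: 29.17
position: [0.5577, 0.1311, 0.0822]
tcp_rot: [0.377, 0.562, 0.661, -0.324]
contact_force: [0.1, -0.3, 0.1]
grip_width: 0.0003
```

```bash
python3 snap.py wrist w16;python3 crop.py pics/w16.png pics/w16c.png 60 110 350 270 2.6
python3 - <<'E'
from h import *
f=np.load("w16.npz");o=dict(position=f["pos"],tcp_rot=f["rot"]);C=cam("wrist",o);X=cloud(C,f["d"])
for v in range(200,220):
    q=np.median(X[v,274:285],0); s=tost(q)[0]
    if s[0]<20: print(v,np.round(s,1),np.round(q[2]*1000,1))
m=mask(f["p"],(0,130,60),(10,255,255))|mask(f["p"],(170,130,60),(180,255,255)); m[:,:285]=0;m[:,312:]=0;m[230:]=0;m[:180]=0
k=(m>0); S=tost(X[k]); z=X[k][:,2]*1000; fr=S[:,0]<-20; print("mark front",z[fr].min(),np.median(z[fr]),z[fr].max(),fr.sum())
E
```

```text
29.1667 [0.5577 0.1311 0.0822] [ 0.377   0.562   0.6612 -0.3237]
210 [-1.4 65.3] 35.2
211 [-1.6 65.2] 36.0
212 [-1.6 65.4] 36.7
213 [-1.4 65.4] 37.3
214 [-1.4 65.3] 38.1
215 [ 1.4 65.3] 38.1
216 [ 4.3 65.3] 38.1
mark front 35.774518065305614 36.862740627807376 37.78689210137126 30
```

View pics/w16c.png

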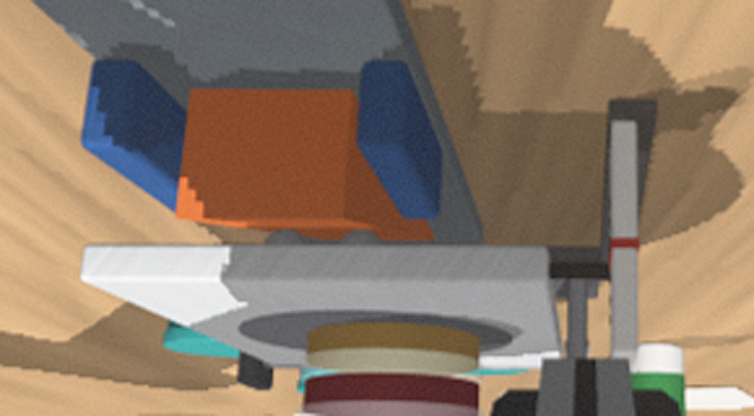

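The platform is still level under load (pointer centre about 36.7, mark 36.8). Both feet rest on the wedge, and the dishes are aligned. The arm is clear of everything, so I'm handing the job in.

```bash
python3 -c "
from cell import bot
o=bot.get_obs();print(o['time'],o['contact_force'],bot.job_done())"
```

```text
the job is handed in; nothing more can be done
29.2167 [0.35668101 0.90090179 1.72763809] None
```

The job is handed in, at 29.2 s. The platform is level on the wedge alone, and the red dish is stacked on the amber one.

**Wedge:** I laid it in the guide and felt it touch down on the sole plate, which is about 7.5 mm high. I then pushed it thin end first from behind in three stages. After each stage I backed the arm off and checked the pointer from a low view.

**Stacking:** I lifted the dark red dish from between the turquoise ones and set it down on the amber dish with light contact.

**Last checks:**
- **Level:** with the stack on and the arm clear of everything, the pointer's centre measured about 36.7 mm and the mark 36.8 mm in the same picture. The mark's true height is 36 mm, so that view reads nearly 1 mm high for both.
- **Stack:** the red lid's centre was within 1 pixel (about 1 mm) of where I had measured the amber dish.
- **Bystanders:** the arm never came near the beaker, spray bottle, slide box or turquoise dishes. I did not measure their positions again at the end.
- **Disagreement:** depth readings of the plate's top near its free end scattered between 39.5 and 41 mm when it was level, so I relied on the pointer and mark comparison instead.

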